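# Strip a tube rotator's spindle

## Task

The tube rotator is to be washed: take the slotted stop collar off the end of its spindle (turn it until its slot lines up with the key that holds it, then slide it off, never pulling it hard against the key), and slide the two spacer rings off after it. Set all three gently down in the steel tray, side by side and not stacked, and do not disturb the bottle, the dish or the cup.

Things in the scene. Friction and masses are not known exactly. Their poses are not given: they have to be found in the camera images.
- drive_unit: Fixed white drive unit of a tube rotator, 228 mm high, from x = -50 to +30 mm, 90 mm wide (y); origin on its underside, z up. From its -x face a level steel spindle, 14 mm diameter, sticks out along -x to x = -182 mm, axis at y = 0, z = 200 mm. It points roughly to the robot's right; +y is the side toward the robot. The spindle is locked and does not turn.
- spindle_end (a point): Centre of the spindle's free end, on its axis (drive unit x = -182, z = 200 mm); same axes as the drive unit.
- key_foot (a point): Point on the spindle's axis (drive unit x = -168 mm, z = 200 mm; same axes) from which a flat steel key (7 mm wide, 6 mm long in x) stands radially out; its end is 18 mm from the axis. The key leans from the vertical toward the unit's +y side (toward the robot) by 45 to 73 degrees, different every time; this point does not show that angle.
- stop_collar: Loose round aluminium split collar hanging on the spindle behind the key, slot straight up: 22 mm long (x, along the spindle), 48 mm outside diameter with 22.5 degree facets, about 40 to 85 g. Origin in the middle of its bore, z toward the slot. Bore 18.5 mm, so it hangs about 4 mm below the spindle's axis.
- collar_slot (a point): Middle of the collar's slot at its rim (z = 20.5 mm of the collar, same axes). The slot is 9 mm wide, the whole length. The collar passes the key only with its bore about concentric to the spindle and turned about the spindle until the slot points along the key, within some 4 degrees; else it stops against the key after 2 to 7 mm.
- ring_outer: Loose grey plastic spacer ring hanging on the spindle next behind the collar: 58 mm outside diameter, 44 mm bore, 20 mm long, about 50 g. Origin at its centre, x along its axis (the spindle's direction at first). It hangs 14 mm below the spindle's axis; raised until about concentric with the spindle it passes over the key with 4 mm to spare, as it hangs it catches on the key.
- ring_inner: Second spacer ring, the same as ring_outer, nearest the drive unit.
- tray: Fixed open steel tray, 160 (x) x 260 (y) mm, 22 mm high, walls and floor 4 mm thick; origin under its centre, z up.
- bottle: Bystander: upright small dropper bottle with violet contents, 37 mm wide, 113 mm high, origin under its centre. Leave it alone.
- dish: Bystander: closed petri dish, 90 mm diameter, 14 mm high, origin under its centre. Leave it alone.
- specimen_cup: Bystander: specimen cup with blue lid, 62 mm diameter, 69 mm high, origin under its centre. Leave it alone.
Not all that is in view belongs to the job. What is shaped like the stop_collar but pink or purple is not meant.

How it is judged:
On the way:
1. the stop collar is past the spindle's end while both rings are still on the spindle (x of stop_collar in the frame of spindle_end below -0.012 m and x of each of ring_outer, ring_inner in the frame of spindle_end above 0 m and z of each of ring_outer, ring_inner in the frame of drive_unit above 0.17 m), for 0.1 s.
At the end, for the whole second after the job is handed in: The collar and both rings lie at rest inside the tray: origins within 72 mm (x) and 120 mm (y) of its centre and under 42 mm above its underside (on its floor, flat or on edge), and over 18 mm apart in plan (not stacked) (x of stop_collar in the frame of tray between -0.072 and 0.072 m and y of stop_collar in the frame of tray between -0.12 and 0.12 m and z of stop_collar in the frame of tray between 0 and 0.042 m and linear speed of each of stop_collar, ring_outer, ring_inner below 0.03 m/s and x of ring_outer in the frame of tray between -0.072 and 0.072 m and y of ring_outer in the frame of tray between -0.12 and 0.12 m and z of ring_outer in the frame of tray between 0 and 0.042 m and x of ring_inner in the frame of tray between -0.072 and 0.072 m and y of ring_inner in the frame of tray between -0.12 and 0.12 m and z of ring_inner in the frame of tray between 0 and 0.042 m and horizontal distance between stop_collar and ring_outer above 0.018 m and horizontal distance between each of stop_collar, ring_outer and ring_inner above 0.018 m); the robot touches nothing.
It fails at once if the bottle was disturbed (moved over 20 mm or tipped) (distance of bottle from where it was at the start of the episode above 0.02 m or angle between bottle's own z axis and vertical above 0.4 rad).
It fails at once if the dish was disturbed (moved over 20 mm or tipped) (distance of dish from where it was at the start of the episode above 0.02 m or angle between dish's own z axis and vertical above 0.4 rad).
It fails at once if the specimen_cup was disturbed (moved over 20 mm or tipped) (distance of specimen_cup from where it was at the start of the episode above 0.02 m or angle between specimen_cup's own z axis and vertical above 0.4 rad).
It fails at once if the collar was forced against the key (over 80 N) (contact force between stop_collar and drive_unit above 80 N).
It fails at once if a part was dropped or thrown (faster than 1 m/s) (linear speed of any of stop_collar, ring_outer, ring_inner above 1 m/s).
It also fails if it takes over 72 s, if anything falls off the work surface, if the arm or the gripper's body presses on something with over 40 N, if the wrist force passes 120 N, or if a joint passes its speed limit or range.

## Robot

A 7-joint arm with a two-finger parallel gripper is mounted at the origin on a cart in front of the work surface, level with it; the furniture and walls round the work are solid. World frame = base frame: x ahead of the robot, y to its left, z up, the work surface at z = 0. Lengths are in m, angles in rad, forces in N, time in s.
With the tool pointing down it reaches from about 0.425 to 0.925 m from the base axis. Payload 6.8 kg.
Tool frame: the origin (TCP) lies midway between the tips of the shut fingers; the grasp point (between the pads) lies 19 mm behind it; y points along the fingers, z is the direction in which the jaws open and shut, and the axes are right-handed (so a half turn about y gives the same grasp; the last joint's range is limited). The gripper opens to 85 mm and grips with 20 to 120 N. Pads are 22 mm wide; open, the fingers measure 114 mm over their backs; the gripper's body (76 mm by 85 mm) begins 54 mm behind the grasp point. The pads swing forward as they close: fully open they stand 13 mm farther back than shut.
Start: joints at [-1.351, 0.477, 0.022, 1.555, -0.011, 1.109, -0.083], TCP at [0.217, 0.639, 0.231] pointing down, gripper open.
Joint ranges: [-2.96, 2.96], [-0.34, 2.1], [-1.41, 1.46], [0.24, 2.44], [-1.37, 4.51], [0.17, 1.92], [-2.96, 2.96]. Speed limits (rad/s): [2.39, 2.39, 3.14, 3.14, 3.14, 3.14, 3.14].

## Interface

Orientations are given as a rotation vector (axis times angle).
In Python, from bench import r gives the robot as it stands.
- The arm moves only by the tool send_rows, never from a script. Its argument "rows" is text: rows parted by semicolons, each of 6 numbers parted by spaces: the shift along the world's x, y, z in m, then the turn, a rotation vector about the world's x, y, z in rad. A call has 1 to 20 rows; each row shifts and turns the commanded pose from where the row before left it; what a row does not reach is not made up. A row lasts 1/10 s, in which the tool goes at most 50 mm and 8.59 degrees, less where a joint would pass 70% of its speed; a pose out of reach is approached as far as the arm can. A call is refused whole if a number of a shift passes 0.05 or a number of a turn 0.15, either way. A call with a gripper value outside its range is refused whole. "grip" is the finger opening in m, from 0 to 0.0854, set as the call begins (left out, the last holds). The fingers move at their own pace and stop on an object; "grip_force" is the grip in N (left out, the last holds). Time passes only in rows, so rows that do not move let the fingers close. It gives the time, the measured TCP pose, the force and the opening at its end, in the units of the state.
- r.get_obs(): the state, without advancing time (a new reading comes with each control period).
- r.grab_frame(name): name is "side" or "top" or "wrist"; returns a dict with "pixels" (420x560x3 uint8, red, green, blue), "intrinsics" (3x3 intrinsics, pixels), "position" and "orientation" of the camera in the world. Camera axes: x right, y up, looking along -z (the intrinsics and any distortion apply to the point x, -y, -z); pixel columns grow to the right and rows downward; lengths in m; the calibration is good to about 2 mm. A picture is of the moment at which its call begins. There is no depth.
- r.hand_in(): hands the job in, once; it reports no verdict.
The state is a dict: "clock": time; "joints": joint angles; "qvel": joint speeds; "tau": joint torques, N m; "tcp_pos": TCP position; "orientation": TCP orientation; "contact_force": force on the tool from outside, world axes, zero at the start; "moment": the same for the moment, N m; "grip_width": finger opening in m.
Only numpy, scipy, OpenCV 4.12 (cv2) and the standard library are available. Lean on these libraries where they do the work, as an engineer would, in place of code of your own. Each camera call takes 0.05 s, during which the arm holds its last target.

## Working session

There is one attempt and no reset: what is moved stays moved. The work goes in short steps, Python scripts to look and compute and a tool call to move; the robot and the scene stay as the last step left them, time stands still between calls to the robot, and variables do not carry over. Pictures are saved under pics/ and viewed, and the job is handed in when it is done.

Besides the shell and the picture viewer there is one more tool, called after ">>>" by a JSON object that holds its "name" and its "arguments". send_rows: Moves the arm, as the interface text tells. Its arguments: {"type":"object","properties":{"rows":{"type":"string"},"grip":{"type":"number"},"grip_force":{"type":"number"}},"required":["rows"]}

```bash
mkdir -p pics; ls; python3 - <<'E'
from bench import r
import cv2
o=r.get_obs()
for k in o: print(k,o[k])
for n in ['side','top','wrist']:
    f=r.grab_frame(n)
    cv2.imwrite(f'pics/{n}0.png',f['pixels'][...,::-1])
    print(n,f['intrinsics'],f['position'],f['orientation'])
    print([k for k in f])
E
```

```text
pics
clock 0.0
joints [-1.35111968  0.47779378  0.02233043  1.5564798  -0.01147649  1.10928259
 -0.08309869]
qvel [-1.11763776e-03 -1.49491295e-04 -6.39964138e-04 -1.39960210e-03
  1.30968318e-03 -1.05028869e-04  6.02295274e-05]
tau [-8.88783998e-04 -5.96460235e+01  1.60761025e+00 -2.81203169e+01
  1.25549655e-02  9.31901392e-03  2.87253170e-05]
tcp_pos [0.21713111 0.63848807 0.23031781]
orientation [-1.55728433  0.25737495 -0.25714294]
contact_force [-0.15479765  0.4729631   0.38255057]
moment [0.03251938 0.01218485 0.03718166]
grip_width 0.08561565494470483
side [[418.86066954   0.         280.77949208]
 [  0.         418.86066954 208.54438587]
 [  0.           0.           1.        ]] [ 0.2609224  -0.83824634  0.77165922] [ 0.93899816 -0.1829031  -0.3180328 ]
['pixels', 'intrinsics', 'position', 'orientation']
top [[444.00127551   0.         277.62518928]
 [  0.         444.00127551 213.53620895]
 [  0.           0.           1.        ]] [ 0.49933169 -0.03148531  1.28058846] [ 0.04057166 -0.0449823  -1.56331723]
['pixels', 'intrinsics', 'position', 'orientation']
wrist [[299.97402303   0.         283.67344954]
 [  0.         299.97402303 208.0785567 ]
 [  0.           0.           1.        ]] [0.14498801 0.66339594 0.37139413] [-0.25852322 -0.18318533  1.2334529 ]
['pixels', 'intrinsics', 'position', 'orientation']
```

View pics/side0.png

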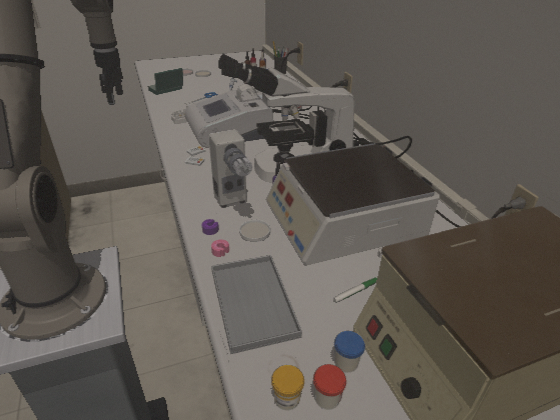

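View pics/top0.png

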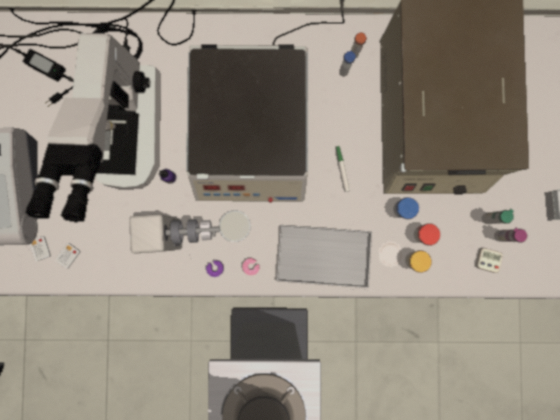

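View pics/wrist0.png

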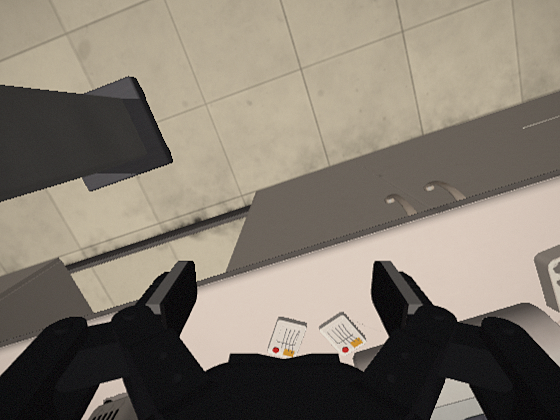

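```bash
cat > h.py <<'E'
import numpy as np, cv2
from scipy.spatial.transform import Rotation as R
from scipy.optimize import least_squares
from bench import r
import pickle
def cam(f): return dict(K=np.array(f['intrinsics']),p=np.array(f['position']),R=R.from_rotvec(f['orientation']).as_matrix())
def proj(c,X):
    q=(np.atleast_2d(X)-c['p'])@c['R']; q=q*[1,-1,-1]
    u=q@c['K'].T; return u[:,:2]/u[:,2:]
def ray(c,uv):
    d=np.linalg.inv(c['K'])@[uv[0],uv[1],1.]; d=c['R']@(d*[1,-1,-1]); return d/np.linalg.norm(d)
def onz(c,uv,z):
    d=ray(c,uv); return c['p']+d*(z-c['p'][2])/d[2]
def tri(cs,uvs):
    A=np.zeros((3,3));b=np.zeros(3)
    for c,u in zip(cs,uvs):
        d=ray(c,u);P=np.eye(3)-np.outer(d,d);A+=P;b+=P@c['p']
    return np.linalg.solve(A,b)
def snap(n,tag,box=None,s=None):
    f=r.grab_frame(n); im=f['pixels'][...,::-1]; cv2.imwrite(f'pics/{tag}.png',im)
    pickle.dump(cam(f),open(f'pics/{tag}.pkl','wb'))
    if box: crop(tag,box,s)
    return f
def crop(tag,box,s,out=None):
    im=cv2.imread(f'pics/{tag}.png'); x0,y0,x1,y1=box
    c=cv2.resize(im[y0:y1,x0:x1],None,fx=s,fy=s,interpolation=cv2.INTER_CUBIC)
    cv2.imwrite(f'pics/{out or tag+"_c"}.png',c)
def C(tag): return pickle.load(open(f'pics/{tag}.pkl','rb'))
E
python3 - <<'E'
from h import *
snap('side','s1',(180,120,290,260),5.5)
os=snap('top','t1',(120,200,270,290),5.3)
crop('t1',(270,190,450,300),4.4,'t1_d')
crop('s1',(200,240,400,400),3.7,'s1_d')
E
```

```text
(no output)
```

View pics/s1_c.png

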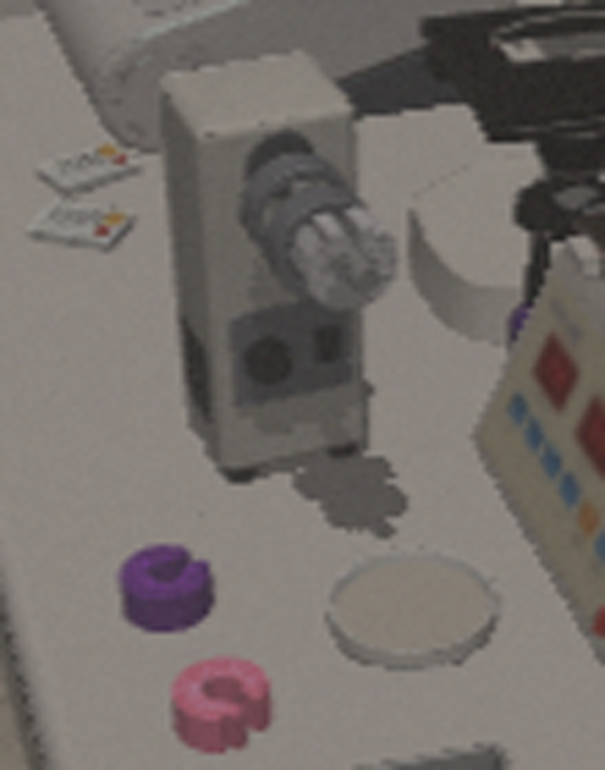

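View pics/t1_c.png

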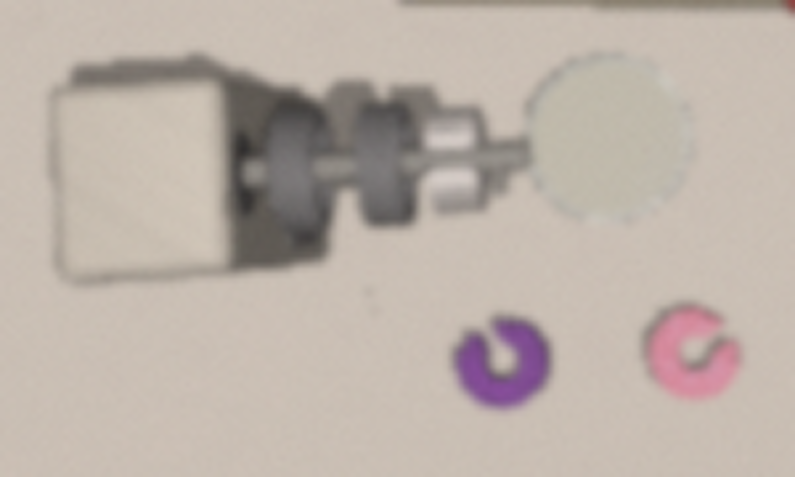

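View pics/t1_d.png

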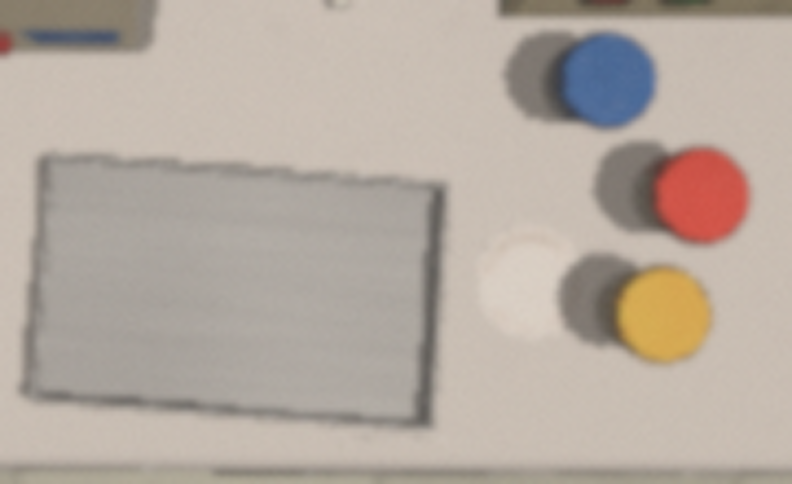

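View pics/s1_d.png

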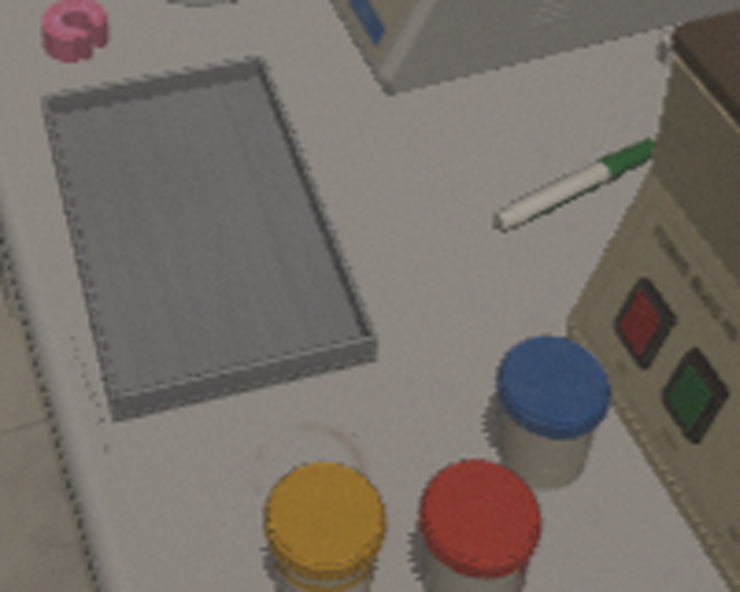

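```bash
python3 - <<'E'
from h import *
ct,cs=C('t1'),C('s1')
T=lambda u,v:(120+u/5.3,200+v/5.3)
S=lambda u,v:(180+u/5.5,120+v/5.5)
# drive unit pts (unit frame) with obs
pts=[(ct,(-.05,-.045,.228),T(222,80)),(ct,(.03,-.045,.228),T(55,88)),(ct,(.03,.045,.228),T(64,282)),(ct,(-.05,.045,.228),T(232,268)),
(cs,(-.05,.045,.228),S(183,140)),(cs,(-.05,-.045,.228),S(352,112)),(cs,(-.05,.045,0),S(225,475)),(cs,(-.05,-.045,0),S(365,450)),(cs,(.03,.045,.228),S(163,75)),(cs,(.03,-.045,.228),S(308,55))]
def M(p,X):
    c,s=np.cos(p[2]),np.sin(p[2]);X=np.array(X)
    return np.array([p[0]+c*X[0]-s*X[1],p[1]+s*X[0]+c*X[1],X[2]])
f=lambda p:np.concatenate([proj(c,M(p,X))[0]-u for c,X,u in pts])
s=least_squares(f,[.46,.3,1.57],loss='soft_l1');p=s.x
print(p,np.degrees(p[2]));print(f(p).reshape(-1,2).round(1))
for n,X in dict(end=(-.182,0,.2),key=(-.168,0,.2),foot=(-.05,0,.2)).items():
    w=M(p,X);a,b=proj(ct,w)[0],proj(cs,w)[0];print(n,w.round(4),a.round(1),((a-[120,200])*5.3).round(),((b-[180,120])*5.5).round())
for nm,u in dict(collar_front=T(483,157),collar_back=T(428,160),ro=T(388,165),ri=T(297,168)).items():print(nm,onz(ct,u,.2))
# tray
D=lambda u,v:(270+u/4.4,190+v/4.4)
for u in [(40,156),(444,184),(430,425),(24,396)]: print('tray',onz(ct,D(*u),.022).round(3))
print('dish',onz(ct,T(610,137),.014),'dia',onz(ct,T(692,137),.014)-onz(ct,T(528,137),.014))
for u in [(608,80),(700,195),(663,315)]: print('cup',onz(ct,D(*u),.069).round(3))
print('pink/purple',onz(ct,T(695,352),.02),onz(ct,T(502,362),.02))
E
```

```text
[0.50601359 0.28388019 1.62457941] 93.08154378234143
[[ 1.7 -1. ]
 [-0.6 -1. ]
 [-1.2  0.5]
 [ 1.   1.5]
 [ 1.1 -1.2]
 [ 0.4 -1.3]
 [-1.1  3.2]
 [ 0.5  1.7]
 [-2.7 -0.8]
 [-0.3 -1.8]]
end [0.5158 0.1021 0.2   ] [221.4 230.6] [537. 162.] [358. 285.]
key [0.515  0.1161 0.2   ] [215.6 230.9] [507. 164.] [349. 271.]
foot [0.5087 0.234  0.2   ] [167.1 233.1] [249. 176.] [276. 167.]
collar_front [0.51798808 0.1270827  0.2       ]
collar_back [0.51643549 0.15227888 0.2       ]
ro [0.51401501 0.17057658 0.2       ]
ri [0.51234772 0.2122557  0.2       ]
tray [ 0.534 -0.039  0.022]
tray [ 0.518 -0.3    0.022]
tray [ 0.364 -0.29   0.022]
tray [ 0.381 -0.03   0.022]
dish [0.53243483 0.08623627 0.014     ] dia [ 6.22349779e-04 -8.82168565e-02  2.22044605e-16]
cup [ 0.583 -0.392  0.069]
cup [ 0.512 -0.448  0.069]
cup [ 0.437 -0.425  0.069]
pink/purple [0.41802744 0.03899663 0.02      ] [0.41203035 0.14172888 0.02      ]
```

```bash
python3 - <<'E'
from h import *
crop('t1',(180,30,320,210),4,'t1_e')
crop('s1',(250,130,450,270),4,'s1_e')
E
```

```text
(no output)
```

View pics/t1_e.png

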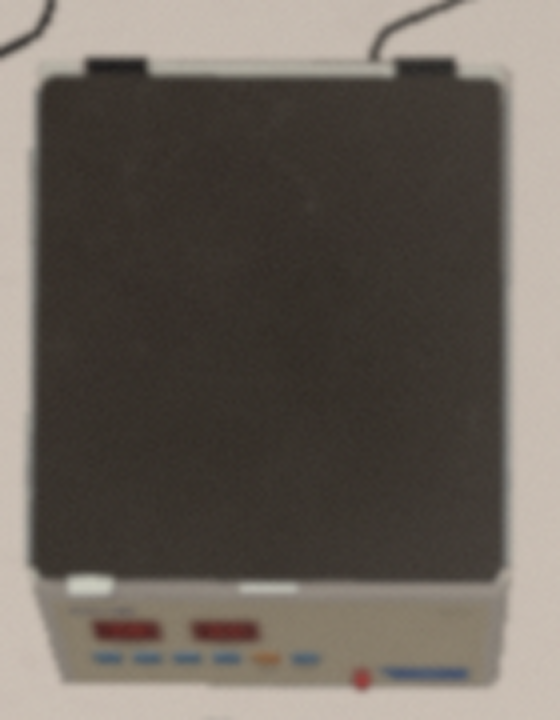

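View pics/s1_e.png

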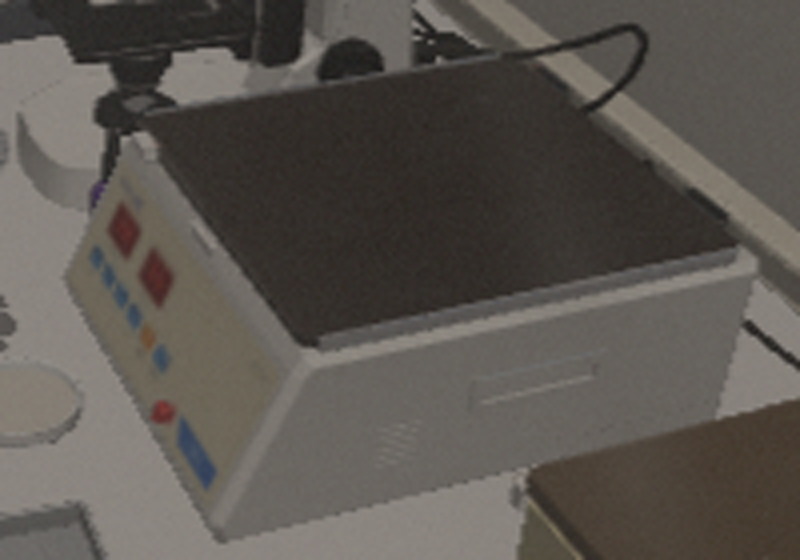

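```bash
python3 - <<'E'
from h import *
ct,cs=C('t1'),C('s1')
E=lambda u,v:(180+u/4,30+v/4)
F=lambda u,v:(250+u/4,130+v/4)
print('top right front',tri([ct,cs],[E(505,585),F(305,360)]))
print('bot right front',tri([ct,cs],[E(493,685),F(222,540)]))
print('top left front',tri([ct,cs],[E(38,580),F(130,140)]))
print('bot left front',tri([ct,cs],[E(65,683),F(70,280)]))
E
```

```text
top right front [ 0.65840017 -0.1075681   0.15283674]
bot right front [ 0.60736821 -0.10892179  0.01933483]
top left front [0.65803691 0.19281994 0.14651998]
bot left front [0.60577745 0.19426585 0.02923546]
```

```bash
cat >> h.py <<'E'
def st():
    o=r.get_obs();Rm=R.from_rotvec(o['orientation']).as_matrix()
    print('t',round(o['clock'],2),'tcp',np.round(o['tcp_pos'],4),'rv',np.round(o['orientation'],3),'ydir',Rm[:,1].round(3),'zdir',Rm[:,2].round(3),'F',np.round(o['contact_force'],1),'M',np.round(o['moment'],2),'g',round(o['grip_width'],4),'j',np.round(o['joints'],2))
    return o,Rm
def need(pos,ydir,zdir):
    o,Rm=st(); y=np.array(ydir,float);y/=np.linalg.norm(y);z=np.array(zdir,float);z-=y*(z@y);z/=np.linalg.norm(z)
    best=None
    for s in (1,-1):
        T=np.stack([np.cross(y,s*z),y,s*z],1);rv=R.from_matrix(T@Rm.T).as_rotvec()
        print('zsign',s,'shift',np.round(np.array(pos)-o['tcp_pos'],4),'turn',rv.round(4),'rows>=',max(np.linalg.norm(rv)/.149,np.abs(np.array(pos)-o['tcp_pos']).max()/.05).round(1))
E
python3 -c "
from h import *
need((.46,-.05,.40),(0,0,-1),(1,0,0))"
```

```text
t 0.25 tcp [0.2172 0.6388 0.2308] rv [-1.556  0.257 -0.257] ydir [-0.    -0.001 -1.   ] zdir [ 0.322  0.947 -0.001] F [-0.9  0.1  0.5] M [0.01 0.04 0.03] g 0.0855 j [-1.35  0.48  0.02  1.56 -0.01  1.11 -0.08]
zsign 1 shift [ 0.2428 -0.6888  0.1692] turn [ 6.000e-04 -7.000e-04 -1.243e+00] rows>= 13.8
zsign -1 shift [ 0.2428 -0.6888  0.1692] turn [8.0000e-04 6.0000e-04 1.8986e+00] rows>= 13.8
```

>>> {"name": "send_rows", "arguments": {"rows": "0.005 -0.01 0.04 0 0 0;0.005 -0.02 0.04 0 0 0;0.01 -0.04 0.03 0 0 0;0.01 -0.045 0.03 0 0 0;0.01 -0.045 0.02 0 0 0;0.01 -0.048 0.01 0 0 0;0.015 -0.048 0.01 0 0 0;0.015 -0.048 0 0 0 0;0.02 -0.045 0 0 0 0;0.02 -0.045 0 0 0 0;0.02 -0.045 0 0 0 0;0.02 -0.045 0 0 0 0;0.02 -0.045 0 0 0 0;0.02 -0.045 0 0 0 0;0.02 -0.045 0 0 0 0;0.01 -0.045 0 0 0 0"}}

```text
clock: 1.85
tcp_pos: [0.4464, -0.0205, 0.4078]
orientation: [-1.555, 0.257, -0.258]
contact_force: [0.5, 0.5, 0.0]
grip_width: 0.0855
```

```bash
python3 -c "
from h import *
need((.515,-.05,.30),(-.0537,.9986,0),(1,0.0537,0))
need((.515,-.05,.30),(-.0537,.9986,0),(0,0,1))"
```

```text
t 1.85 tcp [ 0.4464 -0.0205  0.4078] rv [-1.555  0.257 -0.258] ydir [ 0.001  0.    -1.   ] zdir [0.322 0.947 0.   ] F [0.5 0.5 0. ] M [-0.01 -0.03  0.04] g 0.0855 j [-0.8  -0.1   0.66  1.84  0.06  1.38  1.09]
zsign 1 shift [ 0.0686 -0.0295 -0.1078] turn [ 1.3148  0.9963 -0.9228] rows>= 12.7
zsign -1 shift [ 0.0686 -0.0295 -0.1078] turn [ 1.081  -1.4281  1.4848] rows>= 15.6
t 1.85 tcp [ 0.4464 -0.0205  0.4078] rv [-1.555  0.257 -0.258] ydir [ 0.001  0.    -1.   ] zdir [0.322 0.947 0.   ] F [0.5 0.5 0. ] M [-0.01 -0.03  0.04] g 0.0855 j [-0.8  -0.1   0.66  1.84  0.06  1.38  1.09]
zsign 1 shift [ 0.0686 -0.0295 -0.1078] turn [ 1.5635 -0.2152  0.3003] rows>= 10.8
zsign -1 shift [ 0.0686 -0.0295 -0.1078] turn [ 0.2813  2.0311 -2.0125] rows>= 19.3
```

>>> {"name": "send_rows", "arguments": {"rows": "0.005 -0.01 0 0.14 -0.02 0.027;0.005 -0.01 0 0.14 -0.02 0.027;0.005 -0.01 0 0.14 -0.02 0.027;0.005 -0.01 0 0.14 -0.02 0.027;0.005 -0.01 0 0.14 -0.02 0.027;0.005 0 0 0.14 -0.02 0.027"}}

```text
clock: 2.45
tcp_pos: [0.4744, -0.067, 0.4073]
orientation: [-0.744, 0.121, -0.091]
contact_force: [0.5, 0.8, 0.5]
grip_width: 0.0856
```

```bash
python3 -c "
from h import *
need((.515,-.05,.30),(-.0537,.9986,0),(0,0,1))"
```

```text
t 2.45 tcp [ 0.4744 -0.067   0.4073] rv [-0.744  0.121 -0.091] ydir [ 0.039  0.732 -0.68 ] zdir [0.142 0.67  0.729] F [0.5 0.8 0.5] M [-0.69  0.07  0.07] g 0.0856 j [-0.35  0.33  1.05  1.81 -0.89  1.78  2.27]
zsign 1 shift [ 0.0406  0.017  -0.1073] turn [ 0.7478 -0.1011  0.1418] rows>= 5.2
zsign -1 shift [ 0.0406  0.017  -0.1073] turn [ 0.0581  2.7989 -1.0888] rows>= 20.2
```

>>> {"name": "send_rows", "arguments": {"rows": "0.005 0 -0.02 0.14 -0.02 0.027;0.005 0 -0.02 0.14 -0.02 0.027;0.005 0 -0.02 0.14 -0.02 0.027"}}

```text
clock: 2.75
tcp_pos: [0.4877, -0.0662, 0.3481]
orientation: [-0.368, 0.065, -0.012]
contact_force: [0.2, -0.2, -1.2]
grip_width: 0.0855
```

```bash
python3 -c "
from h import *
need((.515,-.05,.30),(-.0537,.9986,0),(0,0,1))"
```

```text
t 2.75 tcp [ 0.4877 -0.0662  0.3481] rv [-0.368  0.065 -0.012] ydir [ 0.     0.933 -0.359] zdir [0.066 0.359 0.931] F [ 0.2 -0.2 -1.2] M [-1.09  0.05 -0.01] g 0.0855 j [ 0.12  0.53  0.58  1.82 -1.05  1.91  2.52]
zsign 1 shift [ 0.0273  0.0162 -0.0481] turn [ 0.3692 -0.0553  0.0653] rows>= 2.5
zsign -1 shift [ 0.0273  0.0162 -0.0481] turn [-0.0624  3.0152 -0.5578] rows>= 20.6
```

```bash
python3 -c "
from h import *
snap('wrist','w1')"
```

```text
(no output)
```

View pics/w1.png

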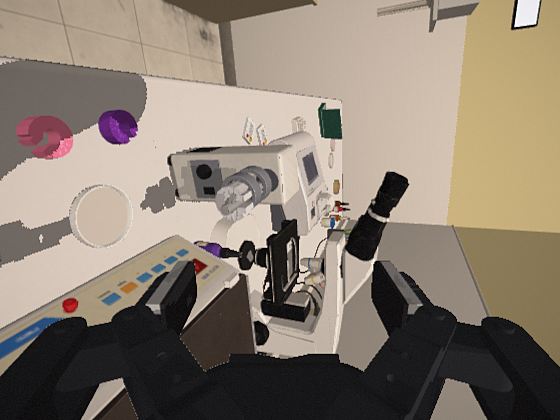

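```bash
python3 -c "
from h import *
im=cv2.imread('pics/w1.png');im=cv2.rotate(im,cv2.ROTATE_90_COUNTERCLOCKWISE);cv2.imwrite('pics/w1r.png',im);print(im.shape)
crop('w1',(190,140,300,230),7)"
```

```text
(560, 420, 3)
```

View pics/w1_c.png

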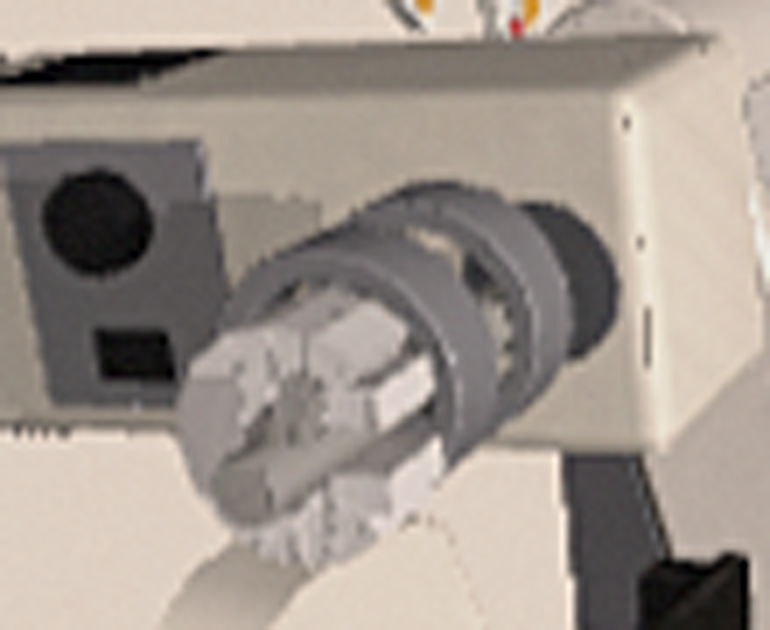

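>>> {"name": "send_rows", "arguments": {"rows": "0.01 0.005 -0.02 0.1 -0.015 0.02;0.01 0.005 -0.02 0.1 -0.015 0.02;0.01 0.005 -0.02 0.1 -0.015 0.02;0 0.005 -0.02 0.05 0 0;0 0 0 0 0 0"}}

```text
clock: 3.3
tcp_pos: [0.5166, -0.045, 0.2677]
orientation: [-0.022, 0.014, 0.049]
contact_force: [-0.3, -0.4, -0.1]
grip_width: 0.0856
```

```bash
python3 -c "
from h import *
need((.515,0,.20),(-.0537,.9986,0),(0,0,1))
snap('wrist','w2',(190,100,390,250),4)"
```

```text
t 3.3 tcp [ 0.5166 -0.045   0.2677] rv [-0.022  0.014  0.049] ydir [-0.049  0.999 -0.021] zdir [0.013 0.022 1.   ] F [-0.3 -0.4 -0.1] M [-1.01 -0.02  0.02] g 0.0856 j [ 0.43  0.79  0.11  1.77 -1.11  1.91  2.66]
zsign 1 shift [-0.0016  0.045  -0.0677] turn [ 0.0222 -0.0131  0.0044] rows>= 1.4
zsign -1 shift [-0.0016  0.045  -0.0677] turn [-0.1611  3.123  -0.0336] rows>= 21.0
```

View pics/w2_c.png

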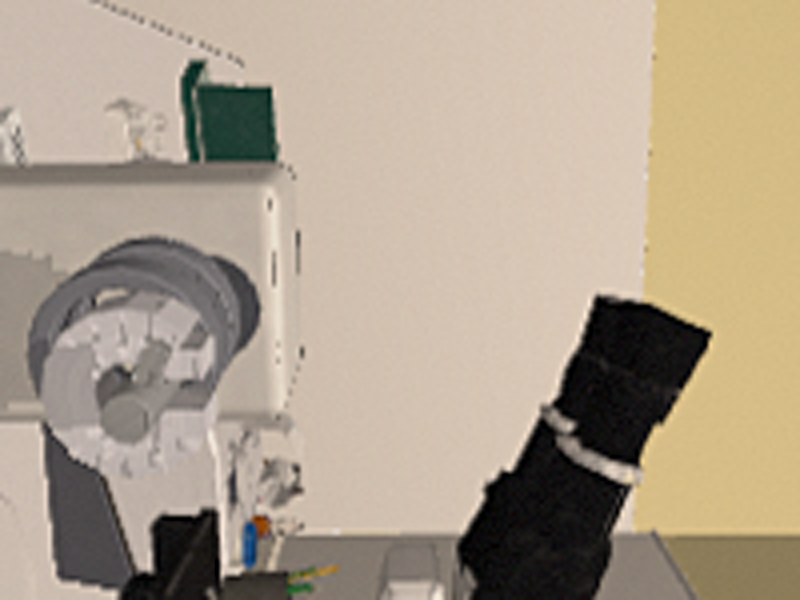

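>>> {"name": "send_rows", "arguments": {"rows": "0 0 -0.02 0.02 -0.14 0;0 0 -0.02 0 -0.14 0;0 0 -0.02 0 -0.14 0;0 0 -0.008 0 -0.14 0;0 0 0 0 0 0"}}

```text
clock: 3.85
tcp_pos: [0.5126, -0.0466, 0.2072]
orientation: [-0.005, -0.42, 0.054]
contact_force: [0.5, -0.9, 0.4]
grip_width: 0.0854
```

```bash
python3 -c "
from h import *
need((.515,0,.20),(-.0537,.9986,0),(1,0.054,0))
snap('wrist','w3')"
```

```text
t 3.85 tcp [ 0.5126 -0.0466  0.2072] rv [-0.005 -0.42   0.054] ydir [-0.051  0.999 -0.016] zdir [-0.408 -0.007  0.913] F [ 0.5 -0.9  0.4] M [-1.06 -0.09  0.  ] g 0.0854 j [ 0.83  0.94 -0.44  1.73 -0.87  1.6   2.95]
zsign 1 shift [ 0.0024  0.0466 -0.0072] turn [-0.0943  1.9882 -0.0142] rows>= 13.4
zsign -1 shift [ 0.0024  0.0466 -0.0072] turn [ 0.0744 -1.1488  0.0112] rows>= 7.7
```

View pics/w3.png

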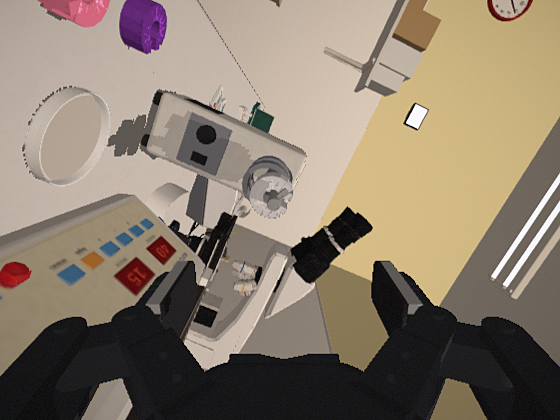

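>>> {"name": "send_rows", "arguments": {"rows": "0 0 0 0 0.142 0;0 0 0 0 0.142 0;0 0 0 0 0.142 0;0 0 0 0 0.142 0;0 0 0 0 0.142 0;0 0 0 0 0.142 0;0 0 0 0 0.142 0;0 0 0 0 0.142 0;0 0 0 0 0.142 0;0 0 0 0 0.142 0;0 0 0 0 0.142 0;0 0 0 0 0.142 0;0 0 0 0 0.142 0;0 0 0 0 0.142 0;0 0 0 0 0 0"}}

```text
clock: 5.4
tcp_pos: [0.513, -0.0429, 0.2062]
orientation: [0.046, 1.574, 0.036]
contact_force: [0.8, -0.3, -0.3]
grip_width: 0.0851
```

```bash
python3 -c "
from h import *
need((.515,0.05,.20),(-.0537,.9986,0),(1,0.054,0))
snap('wrist','w4')"
```

```text
t 5.4 tcp [ 0.513  -0.0429  0.2062] rv [0.046 1.574 0.036] ydir [0.006 0.999 0.052] zdir [ 1.    -0.006 -0.003] F [ 0.8 -0.3 -0.3] M [-1.03  0.01 -0.02] g 0.0851 j [ 0.55  0.91 -0.03  1.79 -1.1   1.81  1.17]
zsign 1 shift [ 0.002   0.0929 -0.0062] turn [-0.0519 -0.0046  0.06  ] rows>= 1.9
zsign -1 shift [ 0.002   0.0929 -0.0062] turn [-0.0744  3.1378  0.0817] rows>= 21.1
```

View pics/w4.png

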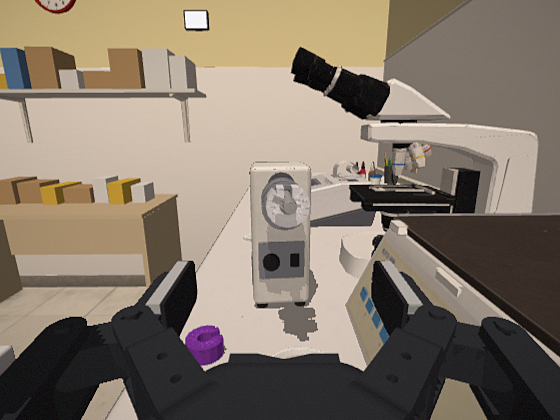

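>>> {"name": "send_rows", "arguments": {"rows": "0 0.03 -0.003 -0.026 0 0.03;0 0.03 -0.003 -0.026 0 0.03;0.002 0.03 0 0 0 0;0 0 0 0 0 0;0 0 0 0 0 0"}}

```text
clock: 5.95
tcp_pos: [0.5144, 0.0471, 0.1997]
orientation: [-0.038, 1.57, 0.046]
contact_force: [0.0, 0.4, 0.6]
grip_width: 0.0852
```

```bash
python3 -c "
from h import *
need((.515,0.05,.20),(-.0537,.9986,0),(1,0.054,0))
snap('wrist','w5',(220,130,360,230),5.6)"
```

```text
t 5.95 tcp [0.5144 0.0471 0.1997] rv [-0.038  1.57   0.046] ydir [-0.053  0.999  0.005] zdir [0.999 0.053 0.   ] F [0.  0.4 0.6] M [-0.99 -0.06  0.04] g 0.0852 j [ 0.44  0.87 -0.08  1.87 -1.14  1.69  1.18]
zsign 1 shift [0.0006 0.0029 0.0003] turn [-0.0045 -0.0002  0.0003] rows>= 0.1
zsign -1 shift [0.0006 0.0029 0.0003] turn [ 0.1682 -3.137  -0.0071] rows>= 21.1
```

View pics/w5_c.png

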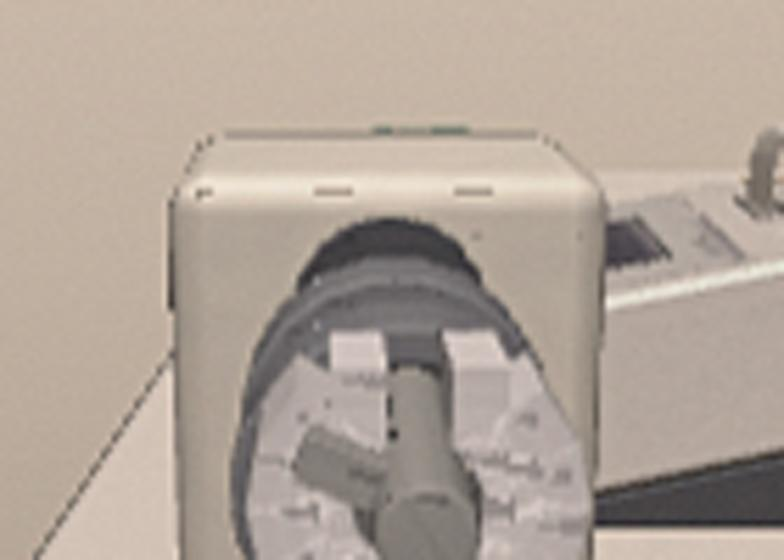

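```bash
python3 -c "
from h import *
crop('w5',(250,160,340,250),6.6)"
```

```text
(no output)
```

View pics/w5_c.png

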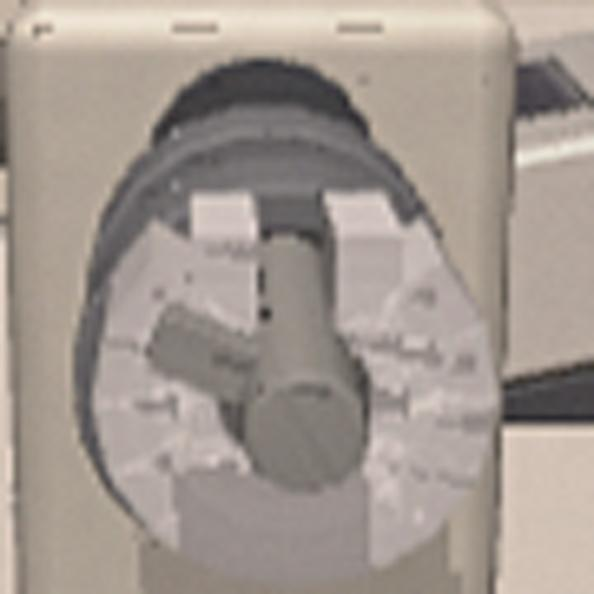

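```bash
cat > key.py <<'E'
from h import *
c=C('w5')
Q=lambda u,v:(250+u/6.6,160+v/6.6)
yaw=np.radians(93.08)
# find end (x,z) in world assuming y=.1021
def unit(end,P,yaw=yaw):
    P=np.array(P,float).reshape(-1,3); co,s=np.cos(yaw),np.sin(yaw)
    return np.array(end)+np.stack([co*P[:,0]-s*P[:,1],s*P[:,0]+co*P[:,1],P[:,2]],1)
f=lambda q:proj(c,[q[0],.1021,q[1]])[0]-Q(305,432)
q=least_squares(f,[.515,.2]).x;print('end x,z',q)
end=[q[0],.1021,q[1]]
def keypts(th,x=.011):
    a=np.array([0,np.sin(th),np.cos(th)]);b=np.array([0,np.cos(th),-np.sin(th)])
    return [np.array([x,0,0])+.018*a+s*.0035*b for s in (1,-1)]+[np.array([x,0,0])+.0075*a+s*.0035*b for s in (1,-1)]
for th in (58,60,62,64,66):
    print(th,((proj(c,unit(end,keypts(np.radians(th))))-[250,160])*6.6).round(0).tolist(),((proj(c,unit(end,keypts(np.radians(th),.017)))-[250,160])*6.6).round(0)[:2].tolist())
R7=np.array([[0,.007*np.cos(a),.007*np.sin(a)] for a in np.linspace(0,6.28,9)])
e=((proj(c,unit(end,R7))-[250,160])*6.6);print('disc rad',np.ptp(e,axis=0)/2)
print('x=-.05 axis foot',((proj(c,unit(end,[.132,0,0]))-[250,160])*6.6))
print('collar rim at z 24-4?')
E
python3 key.py
```

```text
end x,z [0.51883082 0.20026629]
58 [[146.0, 342.0], [180.0, 290.0], [227.0, 389.0], [261.0, 338.0]] [[148.0, 326.0], [181.0, 275.0]]
60 [[144.0, 347.0], [176.0, 294.0], [227.0, 392.0], [259.0, 340.0]] [[146.0, 331.0], [177.0, 279.0]]
62 [[143.0, 352.0], [172.0, 298.0], [227.0, 394.0], [256.0, 341.0]] [[145.0, 336.0], [173.0, 283.0]]
64 [[141.0, 357.0], [168.0, 303.0], [227.0, 397.0], [254.0, 343.0]] [[143.0, 341.0], [170.0, 288.0]]
66 [[140.0, 363.0], [165.0, 307.0], [227.0, 399.0], [252.0, 344.0]] [[142.0, 346.0], [166.0, 292.0]]
disc rad [66.17977378 62.2650811 ]
x=-.05 axis foot [[273.48487012 164.3069447 ]]
collar rim at z 24-4?
```

```bash
cat > fit.py <<'E'
from h import *
c=C('w5');print('cam',c['p'])
W=lambda u,v:(220+u/5.6,130+v/5.6)
Q=lambda u,v:(250+u/6.6,160+v/6.6)
def unit(P,p):
    x,y,z,yaw=p;P=np.array(P,float).reshape(-1,3);co,s=np.cos(yaw),np.sin(yaw)
    return np.array([x,y,z])+np.stack([co*P[:,0]-s*P[:,1],s*P[:,0]+co*P[:,1],P[:,2]],1)
A=np.linspace(0,2*np.pi,60)
disc=np.stack([0*A,.007*np.cos(A),.007*np.sin(A)],1)
def res(p):
    pr=lambda P:proj(c,unit(P,p[:4]))
    d=pr(disc);out=[]
    out+=[d[:,0].min()-Q(245,0)[0],d[:,0].max()-Q(368,0)[0],d[:,1].max()-Q(0,493)[1]]
    # front face edges: left edge +y side at z ~ -0.03 ; right edge
    out+=[pr([.132,.045,-.02])[0,0]-W(178,0)[0],pr([.132,-.045,-.02])[0,0]-W(603,0)[0],pr([.132,0,.028])[0,1]-W(0,183)[1]]
    th=p[4];a=np.array([0,np.sin(th),np.cos(th)]);b=np.array([0,np.cos(th),-np.sin(th)])
    for r_,s,o in [(.018,1,(148,350)),(.018,-1,(172,302)),]:
        out+=list(pr([.011,0,0]+r_*a+s*.0035*b)[0]-Q(*o))
    for n in [(p[3]-1.6246)/.02*.3,(p[2]-.2)/.002*.3]: out.append(n)
    return np.array(out)
s=least_squares(res,[.515,.1,.2,1.62,1.05]);print(s.x.round(4),np.degrees(s.x[3:]),s.fun.round(2))
E
python3 fit.py
python3 -c "
from h import *
crop('w5',(265,195,310,240),13)"
```

```text
cam [ 0.52062385 -0.09509256  0.27230214]
[0.5185 0.1132 0.1962 1.6384 1.0595] [93.87509211 60.70699577] [-0.66 -0.32 -0.38 -0.27  0.21 -0.6   0.14  0.56  0.92  0.17  0.21 -0.57]
```

View pics/w5_c.png

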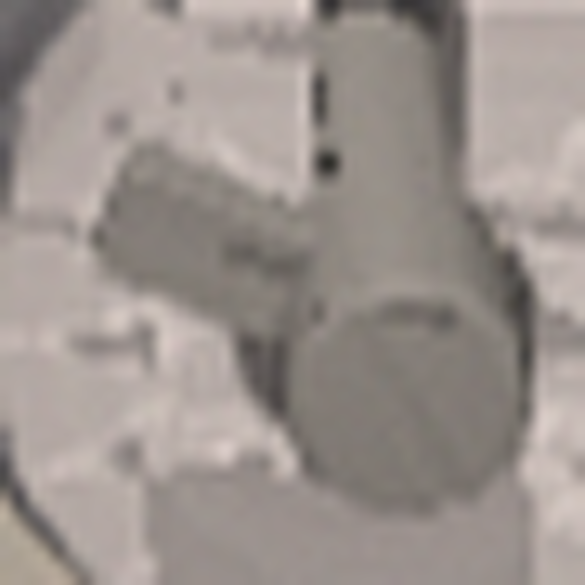

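```bash
python3 - <<'E'
from h import *
im=cv2.imread('pics/w5.png');g=cv2.cvtColor(im,cv2.COLOR_BGR2GRAY).astype(int)
print('cols 268..292, rows 203..226')
for y in range(203,228): print(y,' '.join('%3d'%v for v in g[y,268:312]))
E
```

```text
cols 268..292, rows 203..226
203 160 156 164 169 173 162 157 171 176 177 174 178 178 177 175 178 176 178 176 178 189  80 130 144 143 146 142 138 135 135 121  94 107 176 179 176 177 179 177 176 176 174 181 179
204 158 164 168 169 172 140 137 173 179 177 172 182 176 180 178 177 176 176 177 179 185 109 133 145 145 146 144 141 137 136 125 100 110 175 178 177 176 177 176 174 176 191 188 175
205 160 167 170 173 173 156 156 167 165 161 174 182 176 188 180 174 175 178 176 179 185 142 139 143 144 145 145 141 136 135 128 105 109 174 179 176 177 175 176 174 188 201 182 172
206 166 169 170 170 171 177 173 139 135 135 161 175 178 187 196 183 172 175 177 178 187 120 111 142 147 145 144 142 137 134 130 111 118 177 178 177 174 173 177 176 192 193 176 169
207 168 170 170 170 174 179 149 133 139 134 136 150 160 164 192 192 180 177 170 173 184  82  49 133 146 146 144 142 138 130 132 116 132 172 174 173 182 178 179 180 192 187 179 174
208 172 172 170 170 175 175 123 141 139 133 138 136 132 142 153 179 184 187 181 176 179 112  96 139 145 146 145 143 139 137 134 119 133 170 177 187 190 191 184 189 190 179
[... 2728 characters left out ...]
 171 171 176 176 175 176 176 169 176 172 171 149  96  89  81 116 128 124 125 124 127 127 124 123 124 124 124 125 125 122 124 123 127  99 174 174 174 175 175 176
225 170 172 173 172 170 172 172 179 181 186 182 169 173 171 171 169 126  91  76 116 128 126 125 126 124 124 126 123 120 122 126 125 124 124 122 120 122 108 178 181 183 180 177 175
226 171 173 174 171 173 170 176 186 191 193 180 180 179 182 184 185 163 120  81 113 123 125 125 124 125 125 126 126 120 118 126 125 123 122 125 123 117 101 186 199 192 188 183 174
227 170 171 174 173 172 173 182 192 185 189 175 189 188 184 187 188 184 155 126 110 120 123 123 125 123 124 124 122 124 118 121 124 124 122 123 122 117 121 196 203 189 193 199 183
```

```bash
cat > fit2.py <<'E'
from h import *
c=C('w5')
im=cv2.imread('pics/w5.png');g=cv2.cvtColor(im,cv2.COLOR_BGR2GRAY).astype(int)
print(g[228:240,290:302])
from fit import unit,disc,W
ue=np.array([(277.5,209),(279.5,210),(282.2,211),(284.5,212),(286.5,213)])+[0,0]
le=np.array([(275.3,217),(278.3,218),(280.1,219),(281.9,220)])
def line(P0,P1,pts):
    d=P1-P0;d/=np.linalg.norm(d);n=np.array([-d[1],d[0]]);return (pts-P0)@n
def res(p):
    pr=lambda P:proj(c,unit(P,p[:4]));d=pr(disc)
    out=[d[:,0].min()-286.8,d[:,0].max()-305.2,d[:,1].max()-235,d[:,1].min()-217.8]
    out+=[pr([.132,.045,-.02])[0,0]-W(178,0)[0],pr([.132,-.045,-.02])[0,0]-W(603,0)[0],(pr([.132,0,.028])[0,1]-W(0,183)[1])*.5]
    th=p[4];a=np.array([0,np.sin(th),np.cos(th)]);b=np.array([0,np.cos(th),-np.sin(th)])
    for s,pts in ((-1,ue),(1,le)):
        q=pr(np.array([[.011,0,0]+r_*a+s*.0035*b for r_ in (.009,.018)]));out+=list(line(q[0],q[1],pts)*1.5)
    q=pr([.011,0,0]+.018*a);out+=list((q[0]-(272.8,211.7))*.5)
    out.append((p[3]-1.6246)/.02*.3)
    return np.array(out)
s=least_squares(res,[.515,.1,.2,1.62,1.05],loss='soft_l1');p=s.x
print(p.round(4),np.degrees(p[3:]),res(p).round(2))
for t in (58,60,62,64,66,68):
    f=lambda q:res([*q,np.radians(t)])
    z=least_squares(f,p[:4],loss='soft_l1');print(t,z.cost,z.x.round(4))
E
python3 fit2.py
```

```text
[[124 123 124 124 121 127 124 120 120 121 126 122]
 [123 122 123 122 123 122 126 121 118 118 123 124]
 [124 120 124 123 122 121 125 120 120 116 121 124]
 [117 122 120 122 121 120 121 124 122 117 118 119]
 [129 121 117 119 123 123 120 123 122 117 115 116]
 [149 136 127 121 117 117 118 112 121 132 128 130]
 [146 147 140 134 128 130 128 122 129 146 148 145]
 [144 146 145 147 148 146 148 147 147 146 148 147]
 [149 147 147 149 146 147 147 150 147 148 149 149]
 [148 149 147 151 148 150 148 149 148 149 149 148]
 [147 146 147 147 147 148 148 147 148 150 147 150]
 [148 149 149 150 150 147 150 148 149 149 147 148]]
cam [ 0.52062385 -0.09509256  0.27230214]
[0.5185 0.1132 0.1962 1.6384 1.0595] [93.87509211 60.70699577] [-0.66 -0.32 -0.38 -0.27  0.21 -0.6   0.14  0.56  0.92  0.17  0.21 -0.57]
[0.5185 0.1167 0.1943 1.6382 1.1249] [93.86029658 64.45415434] [-0.24  0.   -0.05 -0.38  0.19 -0.15  0.32 -0.36 -0.49 -0.19 -0.14 -0.28
  0.3   0.76  0.49  0.22  0.78  0.19  0.2 ]
58 4.914468454712035 [0.518  0.1165 0.1931 1.6358]
60 3.0935126594756404 [0.5181 0.1167 0.1934 1.6366]
62 1.7851592807414634 [0.5183 0.1168 0.1938 1.6374]
64 1.193283315042266 [0.5184 0.1167 0.1942 1.6381]
66 1.403792236452754 [0.5185 0.1165 0.1947 1.6384]
68 2.284434829878471 [0.5186 0.1164 0.1951 1.6386]
```

>>> {"name": "send_rows", "arguments": {"rows": "0 0 -0.035 0 0 0;0 0 -0.035 0 0 0;0 0.03 0 0 0 0;0 0.02 0 0 0 0;0 0 0 0 0 0"}}

```text
clock: 6.5
tcp_pos: [0.5138, 0.099, 0.1302]
orientation: [-0.036, 1.572, 0.05]
contact_force: [0.3, -0.5, 0.1]
grip_width: 0.0853
```

```bash
python3 -c "
from h import *
st()
snap('wrist','w6',(230,150,350,250),6.4);print(C('w6'))"
```

```text
t 6.5 tcp [0.5138 0.099  0.1302] rv [-0.036  1.572  0.05 ] ydir [-0.055  0.998  0.008] zdir [ 0.999  0.055 -0.002] F [ 0.3 -0.5  0.1] M [-1.04 -0.02 -0.03] g 0.0853 j [ 0.39  0.99 -0.12  1.88 -1.18  1.59  1.28]
{'K': array([[299.97402303,   0.        , 283.67344954],
       [  0.        , 299.97402303, 208.0785567 ],
       [  0.        ,   0.        ,   1.        ]]), 'p': array([ 0.52038295, -0.04347902,  0.20220243]), 'R': array([[ 0.99850851, -0.01311719,  0.05299704],
       [ 0.05453811,  0.28441747, -0.957148  ],
       [-0.00251819,  0.95861079,  0.28470865]])}
```

View pics/w6_c.png

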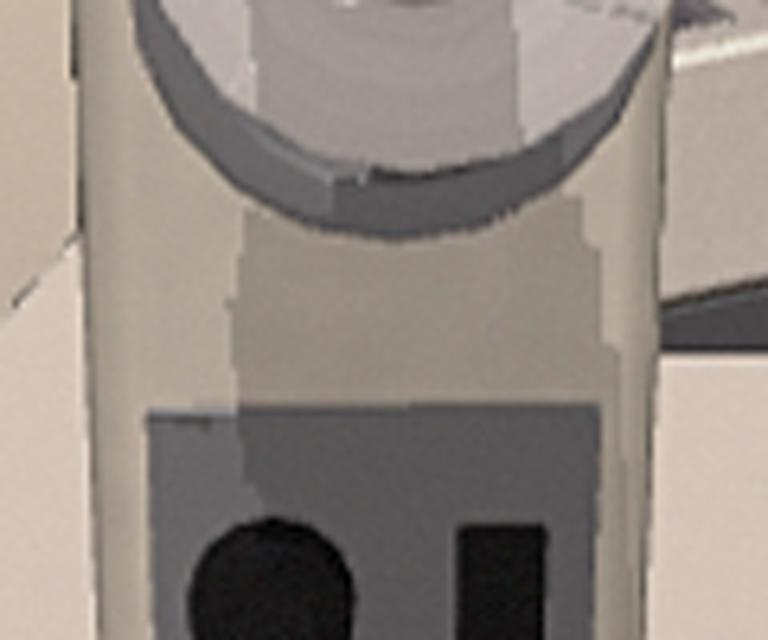

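```bash
python3 -c "
from h import *
crop('w6',(240,60,350,180),5)"
```

```text
(no output)
```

View pics/w6_c.png

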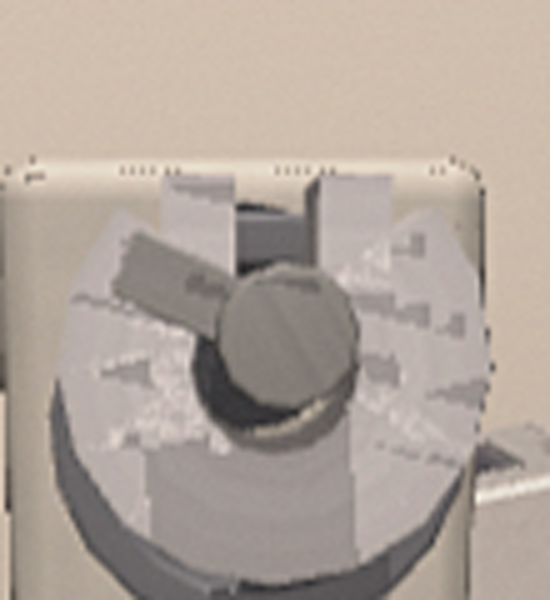

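```bash
cat > fit3.py <<'E'
from h import *
c=C('w6')
im=cv2.imread('pics/w6.png');g=cv2.cvtColor(im,cv2.COLOR_BGR2GRAY).astype(np.uint8)
Q=lambda u,v:np.array([240+(u-2)/5,60+(v-2)/5])
def unit(P,p):
    x,y,z,yaw=p;P=np.array(P,float).reshape(-1,3);co,s=np.cos(yaw),np.sin(yaw)
    return np.array([x,y,z])+np.stack([co*P[:,0]-s*P[:,1],s*P[:,0]+co*P[:,1],P[:,2]],1)
A=np.linspace(0,2*np.pi,60);disc=np.stack([0*A,.007*np.cos(A),.007*np.sin(A)],1)
ue=np.array([Q(133,232),Q(225,275)]);le=np.array([Q(113,287),Q(213,338)])
def line(P0,P1,pts):
    d=P1-P0;d/=np.linalg.norm(d);n=np.array([-d[1],d[0]]);return (pts-P0)@n
def res(p):
    pr=lambda P:proj(c,unit(P,p[:4]));d=pr(disc)
    out=[d[:,0].min()-Q(217,0)[0],d[:,0].max()-Q(358,0)[0],d[:,1].max()-Q(0,409)[1],d[:,1].min()-Q(0,263)[1]]
    out+=[pr([.132,.045,0])[0,0]-Q(2,0)[0],pr([.132,-.045,0.01])[0,0]-Q(481,0)[0],(pr([.132,0,.028])[0,1]-Q(0,180)[1])*.5]
    th=p[4];a=np.array([0,np.sin(th),np.cos(th)]);b=np.array([0,np.cos(th),-np.sin(th)])
    for s,pts in ((-1,ue),(1,le)):
        q=pr(np.array([[.011,0,0]+r_*a+s*.0035*b for r_ in (.009,.018)]));out+=list(line(q[0],q[1],pts)*1.5)
    for s,o in ((-1,(133,232)),(1,(113,287))):
        out+=list(pr([.011,0,0]+.018*a+s*.0035*b)[0]-Q(*o))
    out.append((p[3]-1.6246)/.02*.3)
    return np.array(out)
if __name__=='__main__':
    s=least_squares(res,[.515,.1,.2,1.62,1.05],loss='soft_l1');p=s.x
    print(p.round(4),np.degrees(p[3:]),res(p).round(2))
    for t in (58,60,62,64,66,68):
        f=lambda q:res([*q,np.radians(t)])
        z=least_squares(f,p[:4],loss='soft_l1');print(t,z.cost,z.x.round(4))
E
python3 fit3.py
```

```text
[0.5182 0.1164 0.1983 1.646  1.1394] [94.30771654 65.28218676] [-0.29 -1.3  -0.61  0.41 -0.48  0.32 -2.13 -1.13 -0.82  1.46  0.44  1.44
 -0.14  0.26  1.2   0.32]
58 14.788093049162004 [0.5176 0.1175 0.1969 1.6423]
60 10.649082425275282 [0.5177 0.1177 0.1974 1.643 ]
62 7.487211258148087 [0.5178 0.1175 0.1978 1.6442]
64 5.803729364986488 [0.518  0.1168 0.1981 1.6454]
66 5.6072673177649355 [0.5182 0.1163 0.1984 1.6463]
68 7.01117268527134 [0.5184 0.1159 0.1987 1.6471]
```

>>> {"name": "send_rows", "arguments": {"rows": "0.001 -0.03 0 0 0 0;0.001 -0.03 0.02 0 0 0.01;0.001 0 0.026 -0.006 0 0;0 0 0.02 0 0 0;0 0.02 0 0 0 0;0 0.02 0 0 0 0;0 0.02 0 0 0 0;0 0.02 0 0 0 0;0 0.02 0 0 0 0;0 0.01 0 0 0 0;0 0 0 0 0 0"}}

```text
clock: 7.65
tcp_pos: [0.5165, 0.1486, 0.1954]
orientation: [-0.049, 1.574, 0.052]
contact_force: [0.4, -0.5, -0.4]
grip_width: 0.0854
```

```bash
python3 -c "
from h import *
st()
snap('wrist','w7',(170,170,390,335),3.6)
snap('top','t7',(170,200,270,260),8)"
```

```text
t 7.65 tcp [0.5165 0.1486 0.1954] rv [-0.049  1.574  0.052] ydir [-0.064  0.998  0.002] zdir [ 0.998  0.064 -0.004] F [ 0.4 -0.5 -0.4] M [-1.04 -0.01  0.01] g 0.0854 j [ 0.33  0.86 -0.16  1.94 -1.26  1.56  1.2 ]
```

View pics/w7_c.png

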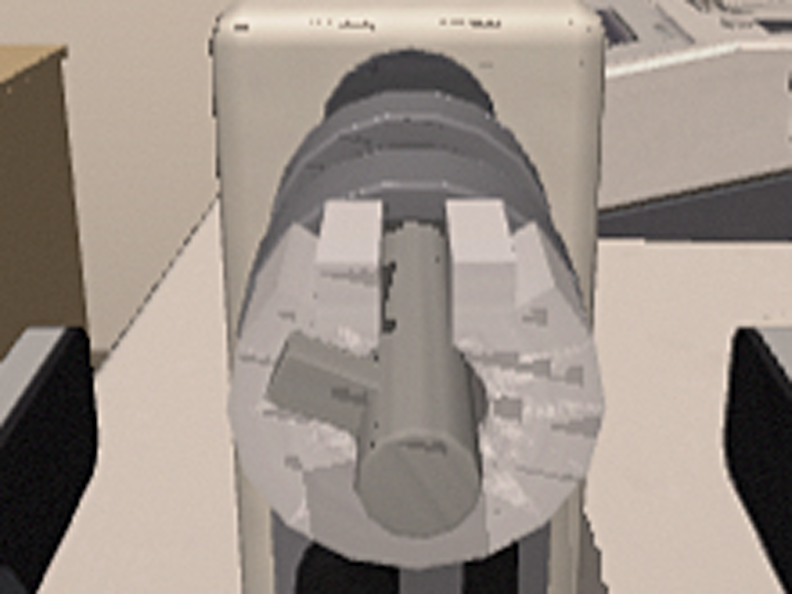

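View pics/t7_c.png

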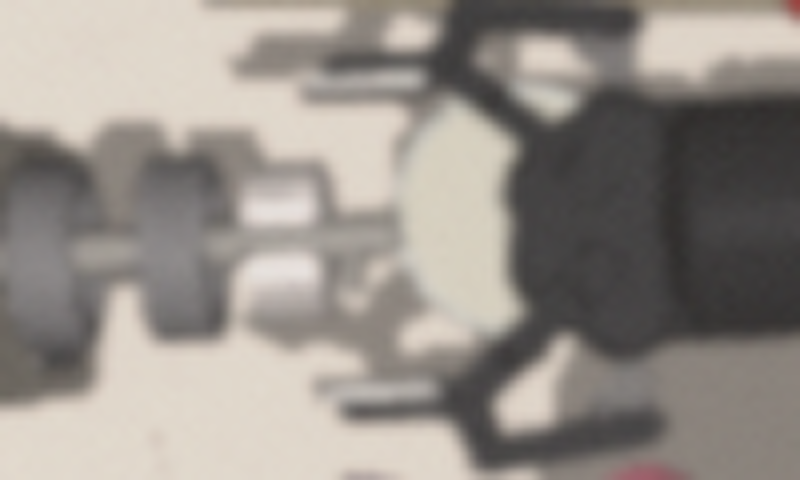

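>>> {"name": "send_rows", "arguments": {"rows": "0.0015 0.005 0 0 0 0;0 0.005 0 0 0 0;0 0 0 0 0 0", "grip": 0.056, "grip_force": 40}}

```text
clock: 8.05
tcp_pos: [0.5187, 0.157, 0.1954]
orientation: [-0.048, 1.573, 0.049]
contact_force: [0.6, 0.3, -0.0]
grip_width: 0.0563
```

```bash
python3 -c "
from h import *
st()
snap('wrist','w8',(170,170,390,335),3.6)
snap('top','t8',(170,200,270,260),8)"
```

```text
t 8.05 tcp [0.5187 0.157  0.1954] rv [-0.048  1.573  0.049] ydir [-0.062  0.998  0.001] zdir [ 0.998  0.062 -0.003] F [ 0.6  0.3 -0. ] M [-1.07 -0.11  0.06] g 0.0563 j [ 0.32  0.86 -0.17  1.95 -1.27  1.55  1.2 ]
```

View pics/w8_c.png

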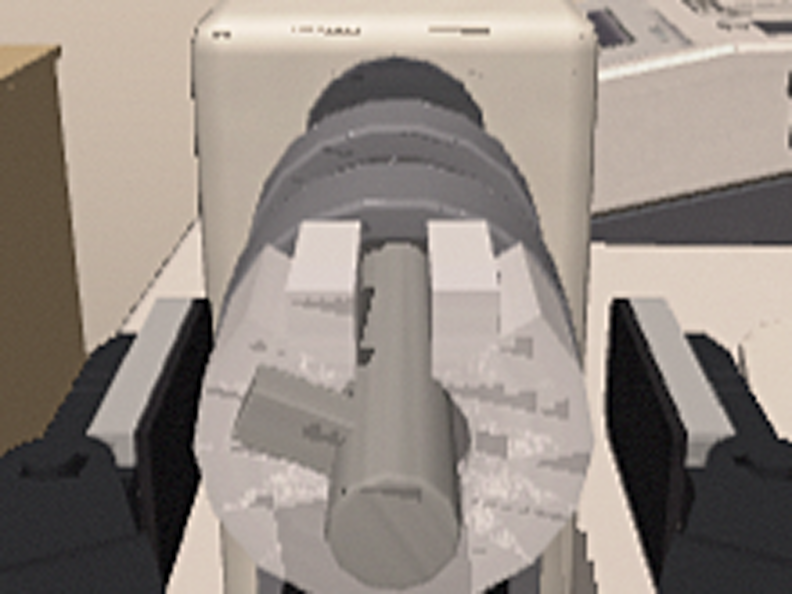

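View pics/t8_c.png

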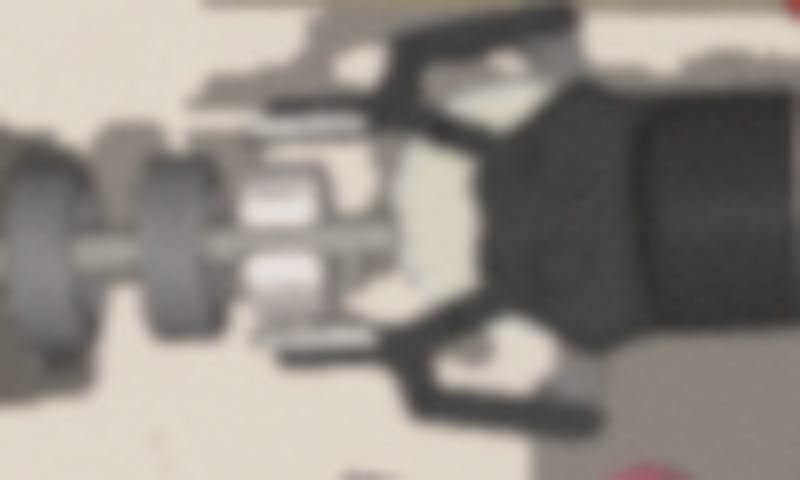

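>>> {"name": "send_rows", "arguments": {"rows": "-0.0013 0 0 0 0 0;0 0 0 0 0 0"}}

```text
clock: 8.35
tcp_pos: [0.5174, 0.1563, 0.1951]
orientation: [-0.048, 1.574, 0.048]
contact_force: [-0.1, -0.4, 0.3]
grip_width: 0.0558
```

>>> {"name": "send_rows", "arguments": {"rows": "0 0 0 0 0 0;0 0 0 0 0 0;0 0 0 0 0 0;0 0 0 0 0 0", "grip": 0.04, "grip_force": 40}}

```text
clock: 8.75
tcp_pos: [0.5173, 0.1564, 0.1952]
orientation: [-0.048, 1.574, 0.049]
contact_force: [-1.7, -1.9, 0.1]
grip_width: 0.0471
```

```bash
python3 -c "
from h import *
st()
snap('wrist','w9',(170,170,390,335),3.6)
snap('top','t9',(170,200,270,260),8)"
```

```text
t 8.75 tcp [0.5173 0.1564 0.1952] rv [-0.048  1.574  0.049] ydir [-0.062  0.998  0.   ] zdir [ 0.998  0.062 -0.004] F [-1.7 -1.9  0.1] M [-1.05 -0.09  0.35] g 0.0471 j [ 0.33  0.86 -0.17  1.95 -1.27  1.55  1.21]
```

View pics/w9_c.png

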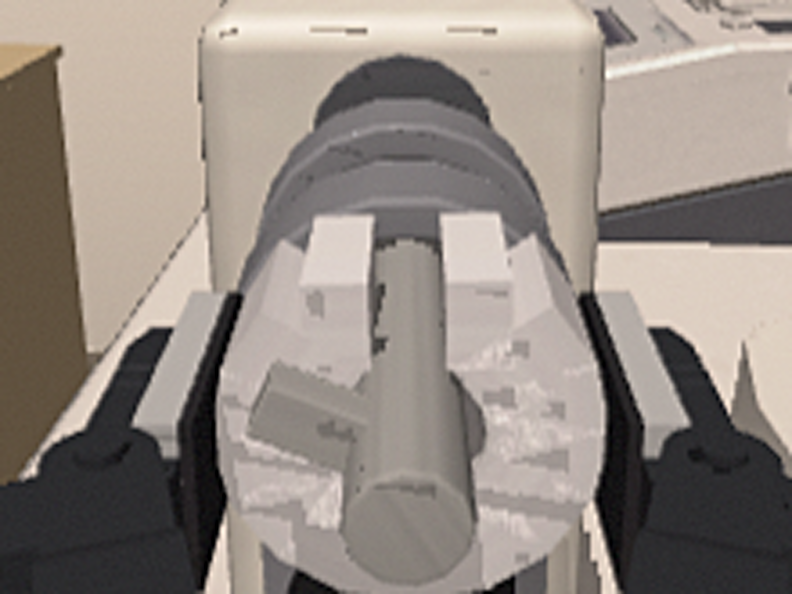

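View pics/t9_c.png

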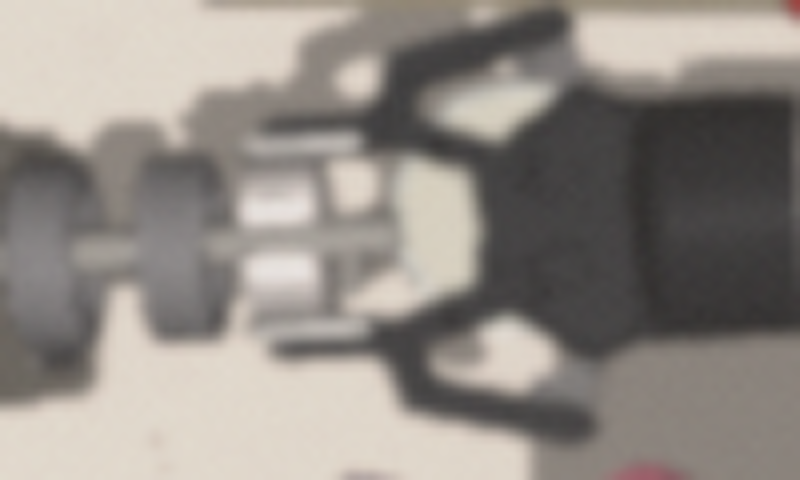

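>>> {"name": "send_rows", "arguments": {"rows": "0 0 0.001 0 0 0;0 0 0.001 0 0 0;0 0 0 0 0 0"}}

```text
clock: 9.15
tcp_pos: [0.5178, 0.1565, 0.1973]
orientation: [-0.048, 1.573, 0.048]
contact_force: [-0.3, -0.3, -0.6]
grip_width: 0.0478
```

>>> {"name": "send_rows", "arguments": {"rows": "0 0 0.001 0 0 0;0 0 0.001 0 0 0;0 0 0 0 0 0"}}

```text
clock: 9.45
tcp_pos: [0.5175, 0.1565, 0.1993]
orientation: [-0.048, 1.573, 0.049]
contact_force: [-0.9, 0.2, -1.4]
grip_width: 0.0474
```

```bash
python3 -c "
from h import *
st()
snap('wrist','w10',(170,170,390,335),3.6)"
```

```text
t 9.45 tcp [0.5175 0.1565 0.1993] rv [-0.048  1.573  0.049] ydir [-0.061  0.998  0.   ] zdir [ 0.998  0.061 -0.003] F [-0.9  0.2 -1.4] M [-1.23 -0.14  0.02] g 0.0474 j [ 0.33  0.85 -0.17  1.95 -1.27  1.55  1.2 ]
```

View pics/w10_c.png

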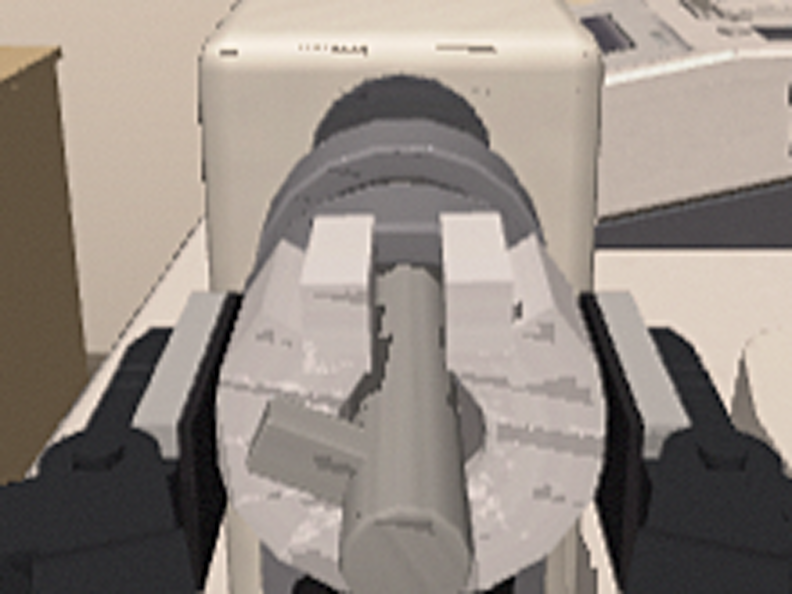

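>>> {"name": "send_rows", "arguments": {"rows": "0 0 0.001 0 0 0;0 0 0 0 0 0"}}

```text
clock: 9.7
tcp_pos: [0.5175, 0.1565, 0.2003]
orientation: [-0.048, 1.574, 0.049]
contact_force: [-0.9, 0.6, -0.8]
grip_width: 0.0473
```

>>> {"name": "send_rows", "arguments": {"rows": "0 0 0.001 0 0 0;0 0 0 0 0 0"}}

```text
clock: 9.9
tcp_pos: [0.5174, 0.1565, 0.2009]
orientation: [-0.049, 1.574, 0.048]
contact_force: [0.2, 0.2, -3.1]
grip_width: 0.0471
```

>>> {"name": "send_rows", "arguments": {"rows": "0 0 0.001 0 0 0;0 0 0 0 0 0"}}

```text
clock: 10.1
tcp_pos: [0.5174, 0.1565, 0.201]
orientation: [-0.05, 1.574, 0.046]
contact_force: [1.7, 2.5, -9.3]
grip_width: 0.0476
```

>>> {"name": "send_rows", "arguments": {"rows": "0 0 -0.0018 0 0 0;0 0 -0.0018 0 0 0;0.0015 0 0 0 0 0;0 0 0 0 0 0"}}

```text
clock: 10.5
tcp_pos: [0.5189, 0.1566, 0.199]
orientation: [-0.048, 1.573, 0.05]
contact_force: [-0.6, -0.1, -0.7]
grip_width: 0.0474
```

>>> {"name": "send_rows", "arguments": {"rows": "0.001 0 0 0 0 0;0 0 0 0 0 0"}}

```text
clock: 10.7
tcp_pos: [0.5191, 0.1566, 0.1989]
orientation: [-0.049, 1.574, 0.051]
contact_force: [-5.6, -1.3, 1.3]
grip_width: 0.0476
```

>>> {"name": "send_rows", "arguments": {"rows": "0.001 0 0 0 0 0;0 0 0 0 0 0"}}

```text
clock: 10.9
tcp_pos: [0.5191, 0.1566, 0.1989]
orientation: [-0.05, 1.575, 0.052]
contact_force: [-8.0, -2.0, 1.0]
grip_width: 0.0472
```

>>> {"name": "send_rows", "arguments": {"rows": "-0.003 0 0 0 0 0;-0.003 0 0 0 0 0;0 0 0 0 0 0"}}

```text
clock: 11.2
tcp_pos: [0.5151, 0.1564, 0.1986]
orientation: [-0.048, 1.573, 0.048]
contact_force: [0.3, 0.7, 0.0]
grip_width: 0.0475
```

>>> {"name": "send_rows", "arguments": {"rows": "-0.001 0 0 0 0 0;0 0 0 0 0 0"}}

```text
clock: 11.4
tcp_pos: [0.5144, 0.1565, 0.1986]
orientation: [-0.048, 1.573, 0.048]
contact_force: [1.1, 0.3, -0.6]
grip_width: 0.0475
```

>>> {"name": "send_rows", "arguments": {"rows": "0.0026 0 0 0 0 0;0 0 0 0.0077 -0.125 0;0.0002 0 0.0001 0.0077 -0.125 0;0.0002 0 0 0.0077 -0.125 0;0.0001 0 0.0001 0.0077 -0.125 0;0.0001 0 0.0001 0.0077 -0.125 0;0.0001 0 0.0001 0.0077 -0.125 0;0.0001 0 0.0001 0.0077 -0.125 0;0.0001 0 0.0001 0.0077 -0.125 0;0.0001 0 0.0001 0.0077 -0.125 0;0 0 0 0 0 0"}}

```text
clock: 12.5
tcp_pos: [0.5178, 0.1563, 0.1993]
orientation: [-0.013, 0.446, 0.061]
contact_force: [-1.3, 0.1, -1.4]
grip_width: 0.0474
```

```bash
python3 -c "
from h import *
o,Rm=st()
print('roll',np.degrees(np.arctan2(-Rm[2,2],Rm[0,2])))
snap('wrist','w11',(170,170,390,335),3.6)"
```

```text
t 12.5 tcp [0.5178 0.1563 0.1993] rv [-0.013  0.446  0.061] ydir [-0.061  0.998  0.   ] zdir [0.43  0.026 0.902] F [-1.3  0.1 -1.4] M [-1.21 -0.11 -0.01] g 0.0474 j [ 0.44  0.87 -0.32  1.94 -1.21  1.46  2.28]
roll -64.49911211197283
```

View pics/w11_c.png

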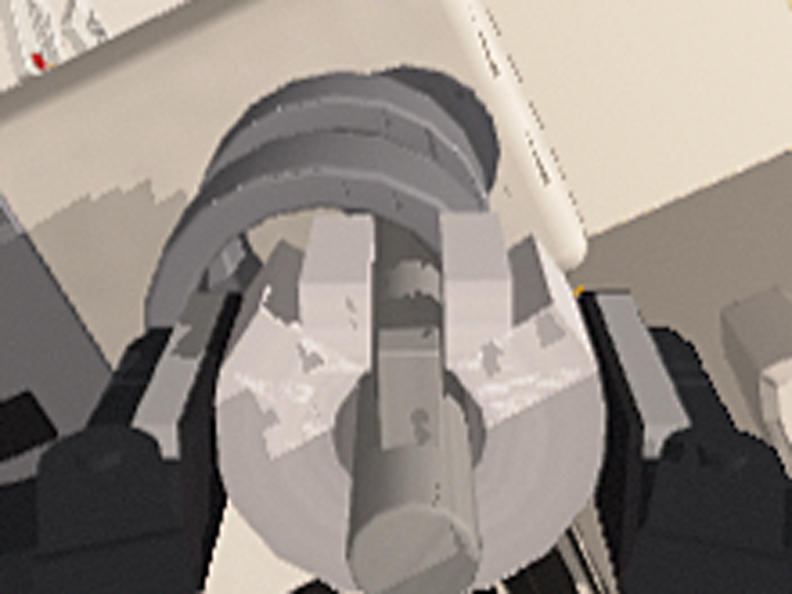

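>>> {"name": "send_rows", "arguments": {"rows": "0.0002 -0.002 0 0 0 0;0.0001 -0.002 0 0 0 0;0 0 0 0 0 0"}}

```text
clock: 12.85
tcp_pos: [0.518, 0.1522, 0.1991]
orientation: [-0.014, 0.448, 0.06]
contact_force: [0.3, 0.5, -0.7]
grip_width: 0.0473
```

>>> {"name": "send_rows", "arguments": {"rows": "0.0001 -0.002 0 0 0 0;0.0001 -0.002 0 0 0 0;0 0 0 0 0 0"}}

```text
clock: 13.15
tcp_pos: [0.5182, 0.1482, 0.1992]
orientation: [-0.014, 0.447, 0.06]
contact_force: [0.5, -0.1, -0.1]
grip_width: 0.0475
```

>>> {"name": "send_rows", "arguments": {"rows": "0.0002 -0.003 0 0 0 0;0.0002 -0.003 0 0 0 0;0.0002 -0.003 0 0 0 0;0 0 0 0 0 0"}}

```text
clock: 13.55
tcp_pos: [0.5189, 0.1389, 0.1991]
orientation: [-0.014, 0.447, 0.06]
contact_force: [0.2, 0.5, -1.6]
grip_width: 0.0472
```

>>> {"name": "send_rows", "arguments": {"rows": "0.0002 -0.004 0 0 0 0;0.0003 -0.004 0 0 0 0;0.0002 -0.004 0 0 0 0;0.0003 -0.004 0 0 0 0;0 0 0 0 0 0"}}

```text
clock: 14.05
tcp_pos: [0.5199, 0.1227, 0.1991]
orientation: [-0.014, 0.447, 0.06]
contact_force: [-0.7, -0.5, -1.0]
grip_width: 0.0474
```

```bash
python3 -c "
from h import *
o,Rm=st()
snap('wrist','w12',(170,170,390,335),3.6)"
```

```text
t 14.05 tcp [0.5199 0.1227 0.1991] rv [-0.014  0.447  0.06 ] ydir [-0.061  0.998 -0.   ] zdir [0.431 0.027 0.902] F [-0.7 -0.5 -1. ] M [-1.26 -0.08 -0.01] g 0.0474 j [ 0.48  0.87 -0.29  1.91 -1.17  1.5   2.27]
```

View pics/w12_c.png

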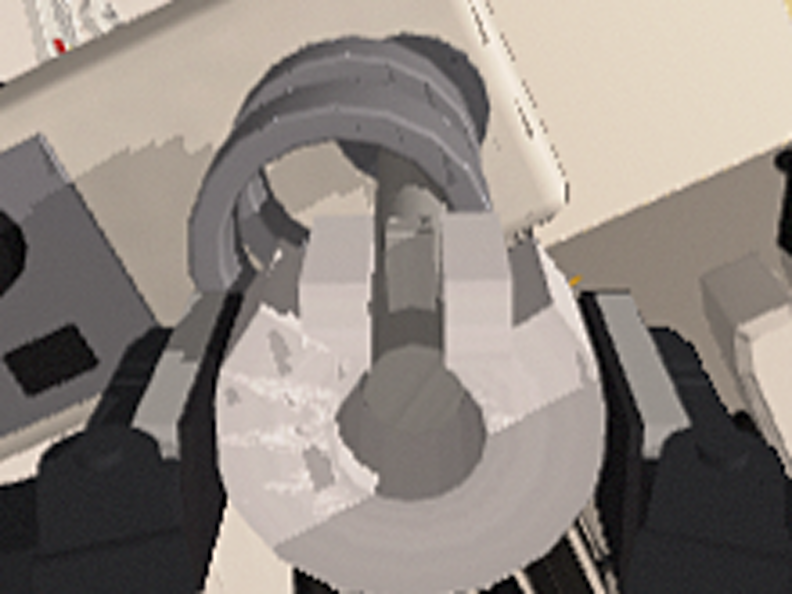

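Passing the key cleanly: the key shows in the slot at (410,270), the spindle end at (412,390), and the forces are near zero. I'll pull off fully and move clear.

>>> {"name": "send_rows", "arguments": {"rows": "0.0004 -0.006 0 0 0 0;0.0004 -0.008 0 0 0 0;0.0005 -0.01 0 0 0 0;0.0006 -0.012 0 0 0 0;0.001 -0.02 0 0 0 0;0 -0.03 0 0 0 0;0 -0.03 0.01 0 0 0;0 -0.03 0.01 0 0 0"}}

```text
clock: 14.9
tcp_pos: [0.5223, -0.0253, 0.2192]
orientation: [-0.014, 0.448, 0.06]
contact_force: [0.9, 0.1, -0.3]
grip_width: 0.0474
```

```bash
python3 -c "
from h import *
snap('wrist','w13')
need((.46,-.10,.25),(0,0,-1),(1,0.0,0))
need((.46,-.10,.25),(0,0,-1),(0,1,0))"
```

```text
t 14.95 tcp [ 0.5234 -0.031   0.2197] rv [-0.017  0.446  0.053] ydir [-0.055  0.998 -0.005] zdir [0.431 0.028 0.902] F [ 1.2 -4.6  1.2] M [-1.18 -0.06 -0.07] g 0.0473 j [ 0.63  0.88 -0.19  1.75 -1.01  1.72  2.18]
zsign 1 shift [-0.0634 -0.069   0.0303] turn [-1.413   0.8372 -0.9178] rows>= 12.6
zsign -1 shift [-0.0634 -0.069   0.0303] turn [-0.912  -1.5393  1.4946] rows>= 15.6
t 14.95 tcp [ 0.5234 -0.031   0.2197] rv [-0.017  0.446  0.053] ydir [-0.055  0.998 -0.005] zdir [0.431 0.028 0.902] F [ 1.2 -4.6  1.2] M [-1.18 -0.06 -0.07] g 0.0473 j [ 0.63  0.88 -0.19  1.75 -1.01  1.72  2.18]
zsign 1 shift [-0.0634 -0.069   0.0303] turn [-1.5249 -0.3902  0.3078] rows>= 10.8
zsign -1 shift [-0.0634 -0.069   0.0303] turn [-0.5057  1.9765 -2.0113] rows>= 19.2
```

View pics/w13.png

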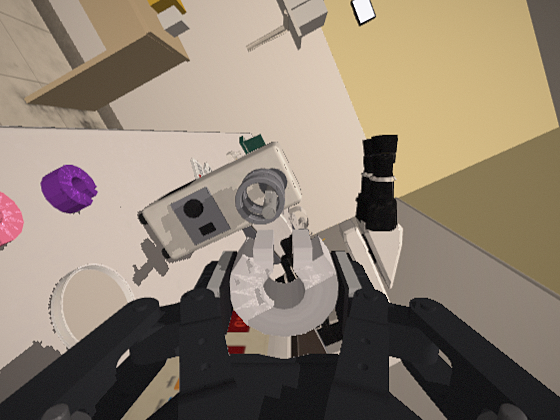

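>>> {"name": "send_rows", "arguments": {"rows": "-0.006 -0.018 0.003 -0.1386 -0.0355 0.028;-0.006 -0.018 0 -0.1386 -0.0355 0.028;-0.006 -0.018 0 -0.1386 -0.0355 0.028;-0.006 -0.018 0 -0.1386 -0.0355 0.028;-0.006 -0.018 0 -0.1386 -0.0355 0.028;-0.006 -0.018 0 -0.1386 -0.0355 0.028;-0.006 -0.018 0 -0.1386 -0.0355 0.028;-0.006 -0.018 0 -0.1386 -0.0355 0.028;-0.006 -0.018 -0.01 -0.1386 -0.0355 0.028;-0.006 -0.016 -0.02 -0.1386 -0.0355 0.028;-0.008 -0.016 -0.02 -0.1386 -0.0355 0.028;0 0 0 0 0 0"}}

```text
clock: 16.15
tcp_pos: [0.4508, -0.2148, 0.1707]
orientation: [-1.569, 0.01, 0.013]
contact_force: [-0.3, 1.2, -0.3]
grip_width: 0.0473
```

```bash
python3 -c "
from h import *
need((.455,-.225,.06),(0,0,-1),(0,1,0))
snap('wrist','w14')"
```

```text
t 16.15 tcp [ 0.4508 -0.2148  0.1707] rv [-1.569  0.01   0.013] ydir [-0.014  0.002 -1.   ] zdir [-0.002  1.     0.002] F [-0.3  1.2 -0.3] M [ 0.06  0.02 -0.03] g 0.0473 j [ 0.26  0.27  0.07  2.02 -0.02  0.86  1.91]
zsign 1 shift [ 0.0042 -0.0102 -0.1107] turn [-0.0023 -0.0144 -0.0015] rows>= 2.2
zsign -1 shift [ 0.0042 -0.0102 -0.1107] turn [ 0.0226 -0.0035  3.14  ] rows>= 21.1
```

View pics/w14.png

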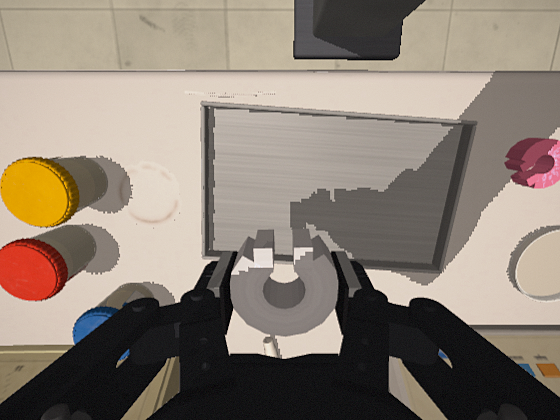

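>>> {"name": "send_rows", "arguments": {"rows": "0.002 -0.005 -0.03 0 -0.014 0;0.002 -0.005 -0.03 0 0 0;0 0 -0.03 0 0 0;0 0 -0.02 0 0 0;0 0 -0.01 0 0 0;0 0 -0.008 0 0 0;0 0 0 0 0 0"}}

```text
clock: 16.9
tcp_pos: [0.4589, -0.227, 0.0441]
orientation: [-1.568, -0.002, -0.005]
contact_force: [-0.4, 0.3, 0.4]
grip_width: 0.0476
```

```bash
python3 -c "
from h import *
st()
snap('side','s15',(190,230,330,370),4)
snap('top','t15',(260,190,400,300),5)"
```

```text
t 16.9 tcp [ 0.4589 -0.227   0.0441] rv [-1.568 -0.002 -0.005] ydir [ 0.005  0.003 -1.   ] zdir [0.002 1.    0.003] F [-0.4  0.3  0.4] M [0.   0.01 0.03] g 0.0476 j [ 0.3   0.48  0.05  2.09 -0.05  0.57  1.96]
```

View pics/s15_c.png

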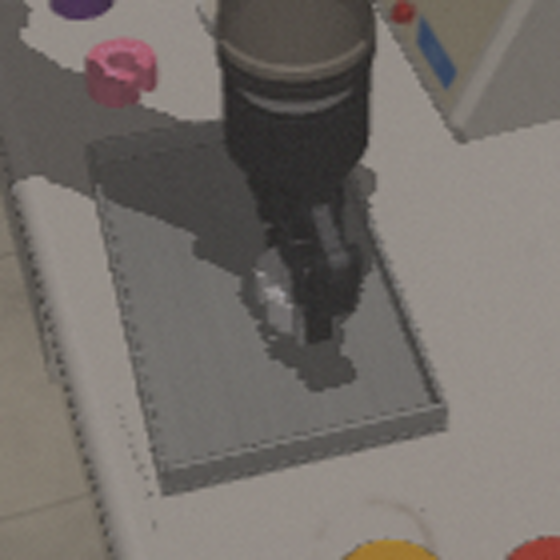

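View pics/t15_c.png

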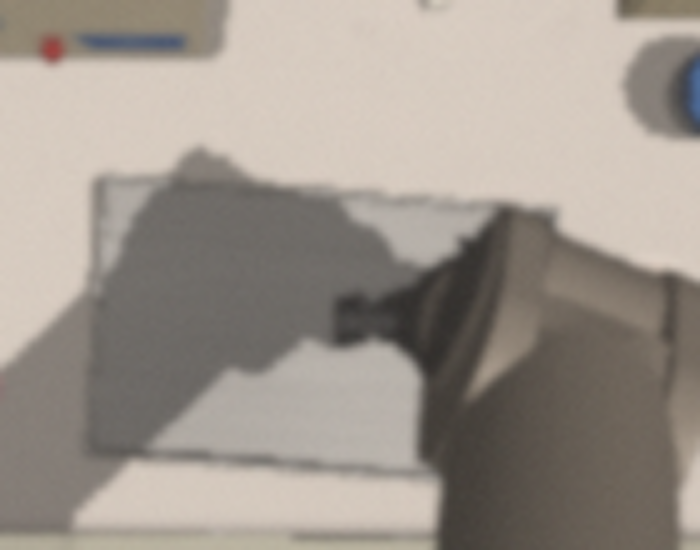

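Over the tray. Descend with force checks.

>>> {"name": "send_rows", "arguments": {"rows": "0 0 -0.01 0 0 0;0 0 -0.01 0 0 0;0 0 -0.005 0 0 0;0 0 0 0 0 0"}}

```text
clock: 17.4
tcp_pos: [0.4578, -0.2261, 0.0183]
orientation: [-1.568, -0.003, -0.003]
contact_force: [0.1, -0.1, -0.8]
grip_width: 0.0472
```

>>> {"name": "send_rows", "arguments": {"rows": "0 0 -0.004 0 0 0;0 0 -0.002 0 0 0;0 0 0 0 0 0"}}

```text
clock: 17.7
tcp_pos: [0.4584, -0.2264, 0.0131]
orientation: [-1.569, -0.004, -0.004]
contact_force: [-0.0, 0.1, -0.9]
grip_width: 0.0472
```

>>> {"name": "send_rows", "arguments": {"rows": "0 0 -0.002 0 0 0;0 0 -0.002 0 0 0;0 0 0 0 0 0"}}

```text
clock: 18.0
tcp_pos: [0.4584, -0.2264, 0.0091]
orientation: [-1.569, -0.004, -0.004]
contact_force: [-0.3, 0.1, -0.6]
grip_width: 0.0474
```

>>> {"name": "send_rows", "arguments": {"rows": "0 0 -0.0015 0 0 0;0 0 -0.0015 0 0 0;0 0 0 0 0 0"}}

```text
clock: 18.3
tcp_pos: [0.4584, -0.2264, 0.0061]
orientation: [-1.569, -0.004, -0.004]
contact_force: [-0.6, -0.3, -0.3]
grip_width: 0.0474
```

>>> {"name": "send_rows", "arguments": {"rows": "0 0 -0.001 0 0 0;0 0 -0.001 0 0 0;0 0 0 0 0 0"}}

```text
clock: 18.6
tcp_pos: [0.4585, -0.2264, 0.0042]
orientation: [-1.569, -0.004, -0.004]
contact_force: [0.4, -0.5, 0.1]
grip_width: 0.0475
```

>>> {"name": "send_rows", "arguments": {"rows": "0 0 -0.001 0 0 0;0 0 -0.001 0 0 0;0 0 0 0 0 0"}}

```text
clock: 18.9
tcp_pos: [0.4585, -0.2264, 0.0022]
orientation: [-1.569, -0.004, -0.004]
contact_force: [0.8, 0.5, -0.5]
grip_width: 0.0473
```

>>> {"name": "send_rows", "arguments": {"rows": "0 0 -0.001 0 0 0;0 0 0 0 0 0"}}

```text
clock: 19.1
tcp_pos: [0.4586, -0.2265, 0.0016]
orientation: [-1.569, -0.004, -0.004]
contact_force: [-1.7, 0.8, 3.8]
grip_width: 0.0476
```

>>> {"name": "send_rows", "arguments": {"rows": "0 0 -0.001 0 0 0;0 0 0 0 0 0"}}

```text
clock: 19.3
tcp_pos: [0.4586, -0.2265, 0.0015]
orientation: [-1.569, -0.004, -0.005]
contact_force: [-4.4, 1.9, 17.9]
grip_width: 0.0475
```

```bash
python3 -c "
from h import *
st()
snap('side','s16',(220,260,320,340),7)"
```

```text
t 19.3 tcp [ 0.4586 -0.2265  0.0015] rv [-1.569 -0.004 -0.005] ydir [ 0.005  0.002 -1.   ] zdir [0.001 1.    0.002] F [-4.4  1.9 17.9] M [ 0.25  0.96 -0.01] g 0.0475 j [ 0.31  0.56  0.04  2.1  -0.06  0.48  1.96]
```

View pics/s16_c.png

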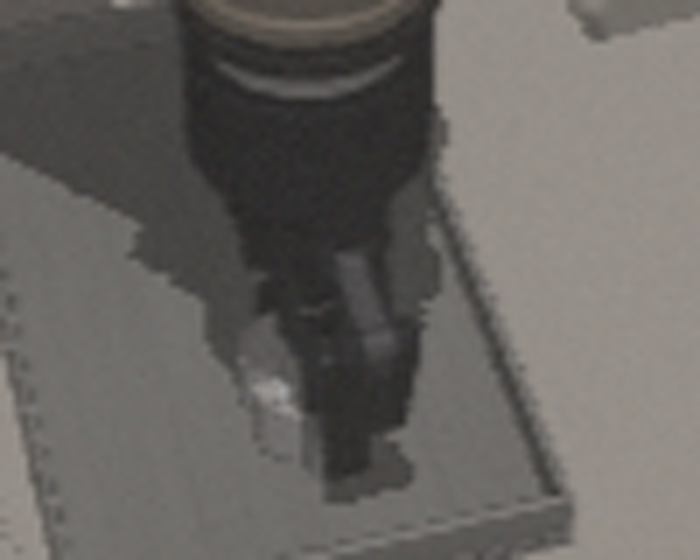

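>>> {"name": "send_rows", "arguments": {"rows": "0 0 0.001 0 0 0;0 0 0 0 0 0"}}

```text
clock: 19.55
tcp_pos: [0.4588, -0.2266, 0.0016]
orientation: [-1.569, -0.004, -0.005]
contact_force: [-0.7, 0.5, 7.0]
grip_width: 0.0473
```

>>> {"name": "send_rows", "arguments": {"rows": "0 0 0 0 0 0;0 0 0 0 0 0;0 0 0.01 0 0 0;0 0 0.03 0 0 0;0 0 0.04 0 0 0;0 0 0.04 0 0 0;0 0 0.04 0 0 0", "grip": 0.062}}

```text
clock: 20.25
tcp_pos: [0.4582, -0.2264, 0.1634]
orientation: [-1.569, -0.004, -0.005]
contact_force: [0.8, -0.3, 0.0]
grip_width: 0.062
```

```bash
python3 -c "
from h import *
st()
snap('wrist','w17')
snap('top','t17',(260,190,400,300),5)"
```

```text
t 20.25 tcp [ 0.4582 -0.2264  0.1634] rv [-1.569 -0.004 -0.005] ydir [ 0.005  0.002 -1.   ] zdir [0.    1.    0.002] F [ 0.8 -0.3  0. ] M [-0.01 -0.04 -0.  ] g 0.062 j [ 0.28  0.29  0.07  2.02 -0.03  0.83  1.94]
```

View pics/w17.png

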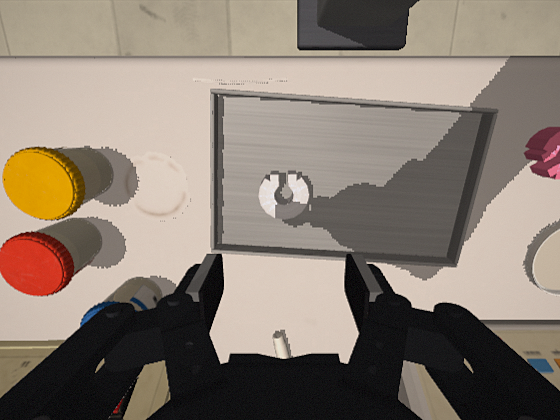

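>>> {"name": "send_rows", "arguments": {"rows": "0.005 0.03 0.04 0 0 -0.14;0.005 0.03 0.04 0 0 -0.14;0.005 0.03 0.03 0 0 -0.14;0.005 0.03 0.02 0 0 -0.14;0.005 0.03 0 0 0 -0.14;0.005 0.03 0 0 0 -0.14;0.005 0.03 0 0 0 -0.14;0.005 0.03 0 0 0 -0.14;0.005 0.03 0 0 0 -0.14;0.005 0.03 0 0 0 -0.14;0.005 0.03 0 0 0 -0.14", "grip": 0.085}}

```text
clock: 21.45
tcp_pos: [0.5132, 0.1043, 0.2907]
orientation: [-1.224, 1.187, -1.196]
contact_force: [0.1, -0.1, -0.4]
grip_width: 0.0849
```

```bash
python3 -c "
from h import *
need((.514,.171,.27),(0,0,-1),(1,0.062,0))
snap('wrist','w18')
snap('top','t18',(170,200,260,260),8.8)"
```

```text
t 21.45 tcp [0.5132 0.1043 0.2907] rv [-1.224  1.187 -1.196] ydir [ 0.002 -0.005 -1.   ] zdir [1.    0.025 0.001] F [ 0.1 -0.1 -0.4] M [ 0.03 -0.03 -0.03] g 0.0849 j [-0.31  0.17 -0.01  1.84  0.01  1.13 -0.3 ]
zsign 1 shift [ 0.0008  0.0667 -0.0207] turn [0.0054 0.0016 0.0373] rows>= 1.3
zsign -1 shift [ 0.0008  0.0667 -0.0207] turn [ 2.5000e-03 -8.4000e-03 -3.1043e+00] rows>= 20.8
```

View pics/w18.png

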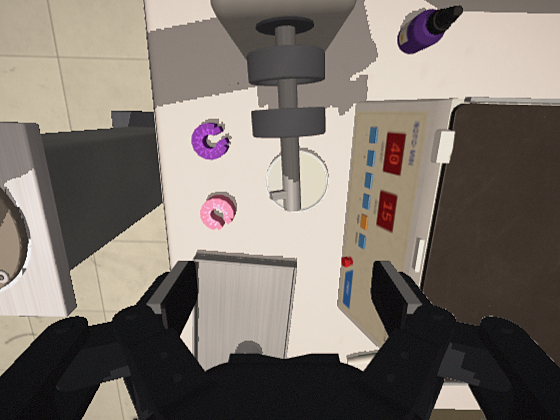

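View pics/t18_c.png

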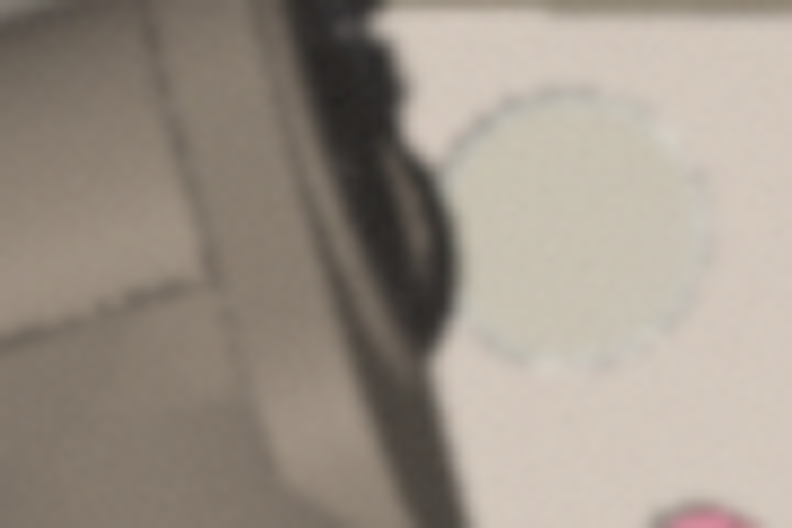

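```bash
python3 -c "
from h import *
crop('w18',(230,20,350,220),4)
c=C('w18');print(c['p'])
"
```

```text
[0.50973655 0.18037343 0.43131318]
```

View pics/w18_c.png

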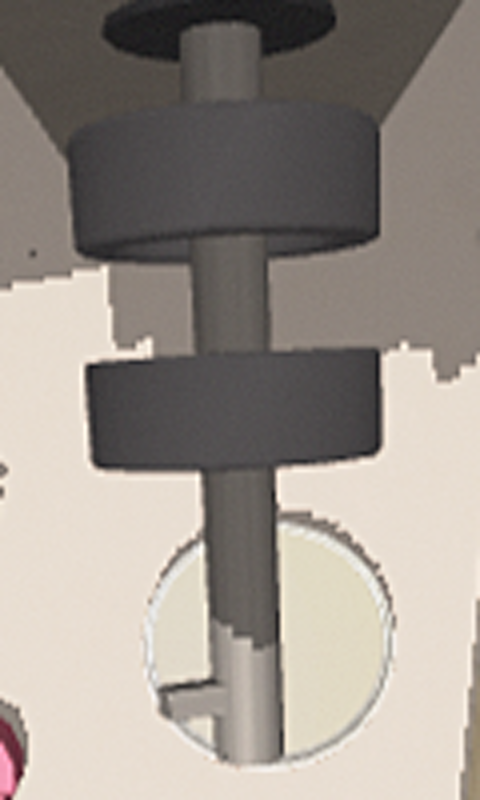

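```bash
python3 -c "
from h import *
c=C('w18');Q=lambda u,v:(230+(u-2)/4,20+(v-2)/4)
# ring tops z=.215 
for n,u,z in [('ro back',(236,352),.215),('ro front',(240,465),.215),('ri back',(225,103),.215),('ri front',(228,237),.215),('end',(250,762),.207),('key',(195,700),.207),('ax ro',(237,410),.207),('ax between',(230,300),.207),('ax end',(251,740),.207),('roL',(92,415),.186),('roR',(382,410),.186),('riL',(73,190),.186),('riR',(380,185),.186)]:
  print(n,onz(c,Q(*u),z).round(4))
"
```

```text
ro back [0.5131 0.185  0.215 ]
ro front [0.5143 0.1662 0.215 ]
ri back [0.5102 0.223  0.215 ]
ri front [0.5112 0.2031 0.215 ]
end [0.5182 0.1089 0.207 ]
key [0.5071 0.1212 0.207 ]
ax ro [0.5137 0.1753 0.207 ]
ax between [0.5119 0.1937 0.207 ]
ax end [0.5182 0.1134 0.207 ]
roL [0.4855 0.1731 0.186 ]
roR [0.5425 0.1755 0.186 ]
riL [0.4822 0.2135 0.186 ]
riR [0.5395 0.2158 0.186 ]
```

>>> {"name": "send_rows", "arguments": {"rows": "0.001 0.035 0 0.005 0.001 0.037;0.001 0.036 0 0 0 0;0 0 -0.03 0 0 0;0 0 -0.03 0 0 0;0 0 -0.03 0 0 0;0 0 -0.02 0 0 0;0 0 -0.013 0 0 0;0 0 0 0 0 0"}}

```text
clock: 22.35
tcp_pos: [0.5144, 0.1732, 0.1663]
orientation: [-1.243, 1.16, -1.159]
contact_force: [-0.3, -0.1, -0.1]
grip_width: 0.0849
```

```bash
python3 -c "
from h import *
need((.515,.1755,.168),(0,0,-1),(1,0.062,0))
snap('wrist','w19')
snap('side','s19',(180,100,300,200),6)"
```

```text
t 22.35 tcp [0.5144 0.1732 0.1663] rv [-1.243  1.16  -1.159] ydir [-0.002 -0.002 -1.   ] zdir [ 0.998  0.068 -0.002] F [-0.3 -0.1 -0.1] M [0.01 0.01 0.05] g 0.0849 j [-0.39  0.34 -0.06  1.93  0.03  0.87 -0.4 ]
zsign 1 shift [0.0006 0.0023 0.0017] turn [ 0.0018 -0.0021 -0.0058] rows>= 0.0
zsign -1 shift [0.0006 0.0023 0.0017] turn [3.3000e-03 2.8000e-03 3.1358e+00] rows>= 21.0
```

View pics/w19.png

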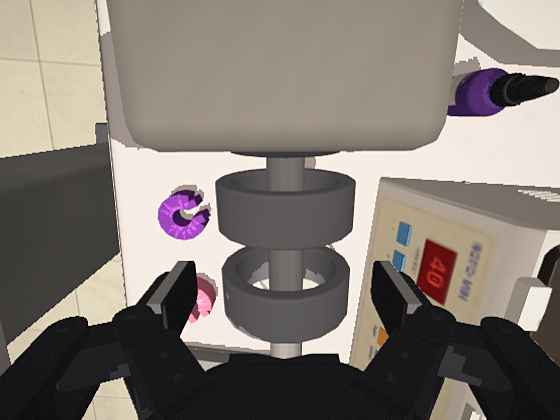

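View pics/s19_c.png

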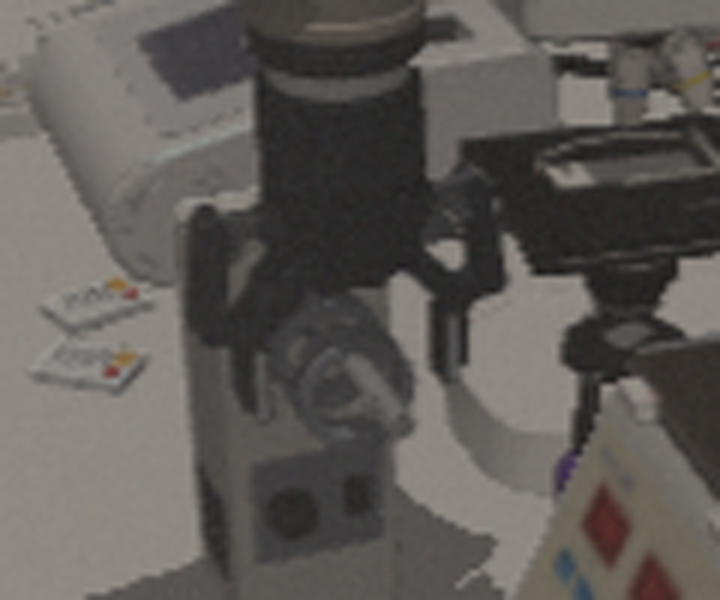

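>>> {"name": "send_rows", "arguments": {"rows": "0.001 0.002 0.001 0 0 -0.005;0 0 0 0 0 0;0 0 0 0 0 0;0 0 0 0 0 0;0 0 0 0 0 0", "grip": 0.05, "grip_force": 30}}

```text
clock: 22.95
tcp_pos: [0.5175, 0.1769, 0.1705]
orientation: [-1.235, 1.161, -1.164]
contact_force: [-0.5, -0.0, 6.1]
grip_width: 0.0561
```

```bash
python3 -c "
from h import *
st()
snap('wrist','w20',(170,120,400,360),2.5)"
```

```text
t 22.95 tcp [0.5175 0.1769 0.1705] rv [-1.235  1.161 -1.164] ydir [ 0.004  0.001 -1.   ] zdir [0.998 0.063 0.004] F [-0.5 -0.   6.1] M [-0.    0.17  0.03] g 0.0561 j [-0.39  0.34 -0.06  1.92  0.03  0.88 -0.41]
```

View pics/w20_c.png

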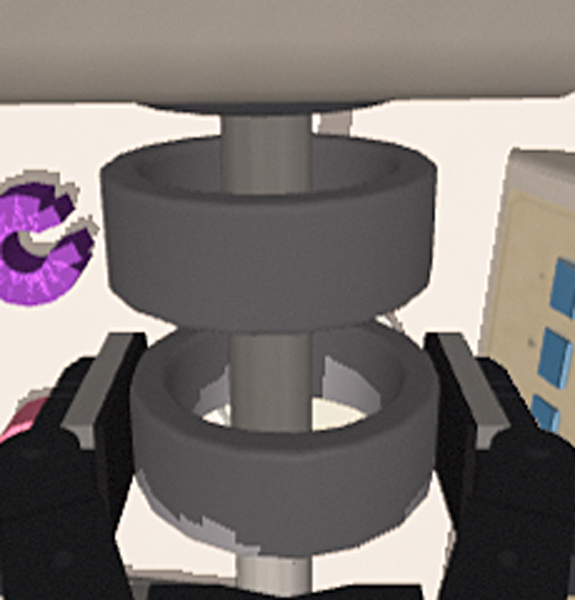

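>>> {"name": "send_rows", "arguments": {"rows": "0 0 0.002 0 0 0;0 0 0.002 0 0 0;0 0 0 0 0 0", "grip_force": 40}}

```text
clock: 23.3
tcp_pos: [0.5166, 0.1762, 0.1733]
orientation: [-1.237, 1.162, -1.164]
contact_force: [-0.1, 0.6, -1.1]
grip_width: 0.0554
```

```bash
python3 -c "
from h import *
st()
snap('wrist','w21',(170,120,400,360),2.5)"
```

```text
t 23.3 tcp [0.5166 0.1762 0.1733] rv [-1.237  1.162 -1.164] ydir [ 0.002 -0.    -1.   ] zdir [0.998 0.062 0.002] F [-0.1  0.6 -1.1] M [0.03 0.01 0.02] g 0.0554 j [-0.39  0.33 -0.06  1.92  0.03  0.89 -0.41]
```

View pics/w21_c.png

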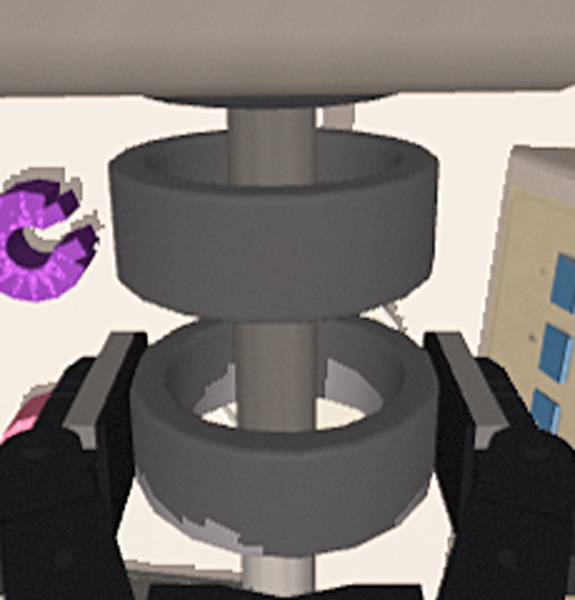

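>>> {"name": "send_rows", "arguments": {"rows": "0 0 -0.002 0 0 0;0 0 -0.003 0 0 0;0 0 0 0 0 0"}}

```text
clock: 23.65
tcp_pos: [0.5168, 0.1764, 0.1702]
orientation: [-1.236, 1.162, -1.164]
contact_force: [-7.5, -2.9, 20.4]
grip_width: 0.0556
```

>>> {"name": "send_rows", "arguments": {"rows": "0 0 0 0 0 0;0 0 0 0 0 0;0 0 -0.004 0 0 0;0 0 -0.004 0 0 0;0 0 0 0 0 0", "grip": 0.07}}

```text
clock: 24.15
tcp_pos: [0.5159, 0.1759, 0.1588]
orientation: [-1.239, 1.163, -1.163]
contact_force: [-0.4, 0.5, 0.2]
grip_width: 0.0701
```

```bash
python3 -c "
from h import *
st()
snap('wrist','w22',(170,120,400,360),2.5)"
```

```text
t 24.15 tcp [0.5159 0.1759 0.1588] rv [-1.239  1.163 -1.163] ydir [-0.001 -0.001 -1.   ] zdir [ 0.998  0.063 -0.001] F [-0.4  0.5  0.2] M [ 0.02 -0.04  0.04] g 0.0701 j [-0.39  0.35 -0.06  1.93  0.03  0.86 -0.41]
```

View pics/w22_c.png

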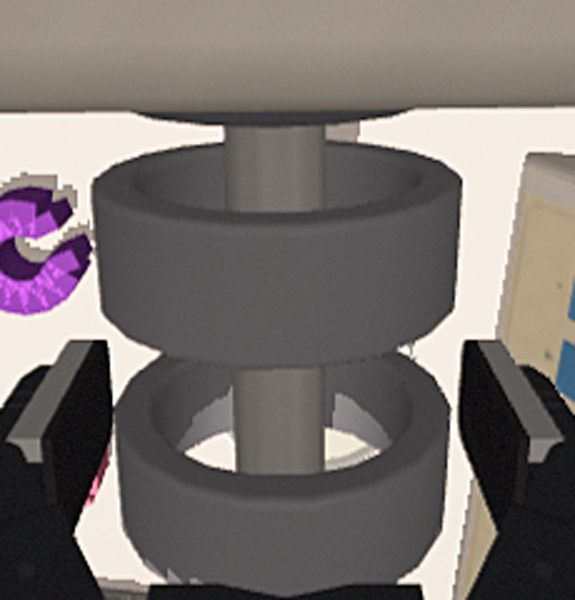

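>>> {"name": "send_rows", "arguments": {"rows": "0 0 0 0 0 0;0 0 0 0 0 0;0 0 0 0 0 0;0 0 0 0 0 0", "grip": 0.05, "grip_force": 30}}

```text
clock: 24.6
tcp_pos: [0.5165, 0.1762, 0.16]
orientation: [-1.237, 1.162, -1.164]
contact_force: [-1.1, -0.0, 1.2]
grip_width: 0.0562
```

>>> {"name": "send_rows", "arguments": {"rows": "0 0 0.002 0 0 0;0 0 0.002 0 0 0;0 0 0 0 0 0"}}

```text
clock: 24.9
tcp_pos: [0.5168, 0.1763, 0.1642]
orientation: [-1.237, 1.162, -1.164]
contact_force: [-0.8, 0.6, -0.6]
grip_width: 0.056
```

```bash
python3 -c "
from h import *
st()
snap('wrist','w23',(170,120,400,360),2.5)"
```

```text
t 24.9 tcp [0.5168 0.1763 0.1642] rv [-1.237  1.162 -1.164] ydir [ 0.002  0.    -1.   ] zdir [0.998 0.062 0.002] F [-0.8  0.6 -0.6] M [-0.04 -0.04 -0.04] g 0.056 j [-0.39  0.34 -0.06  1.93  0.03  0.87 -0.41]
```

View pics/w23_c.png

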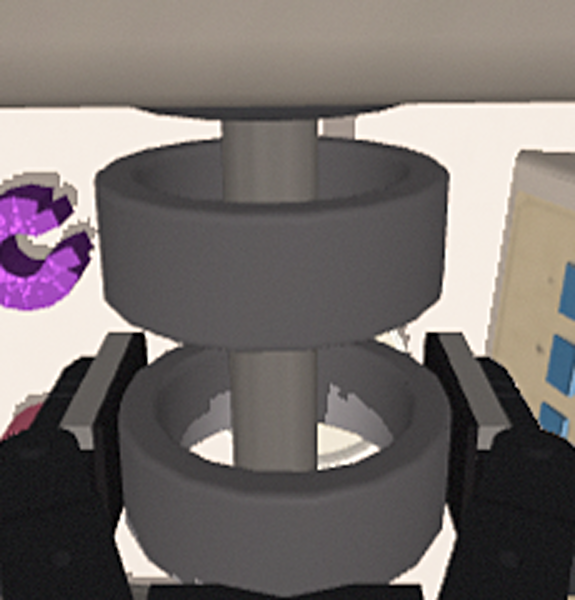

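>>> {"name": "send_rows", "arguments": {"rows": "-0.001 0 0.005 0 0 0;0 0 0.005 0 0 0;0.0006 -0.01 0 0 0 0;0.0006 -0.01 0 0 0 0;0 0 0 0 0 0"}}

```text
clock: 25.45
tcp_pos: [0.5169, 0.1535, 0.1738]
orientation: [-1.237, 1.164, -1.167]
contact_force: [-0.2, -0.4, -0.1]
grip_width: 0.0563
```

```bash
python3 -c "
from h import *
st()
snap('wrist','w24',(170,120,400,360),2.5)
snap('side','s24',(200,120,280,190),8)"
```

```text
t 25.45 tcp [0.5169 0.1535 0.1738] rv [-1.237  1.164 -1.167] ydir [ 0.001 -0.002 -1.   ] zdir [0.998 0.059 0.001] F [-0.2 -0.4 -0.1] M [-0.04 -0.02  0.01] g 0.0563 j [-0.36  0.32 -0.05  1.94  0.02  0.88 -0.37]
```

View pics/w24_c.png

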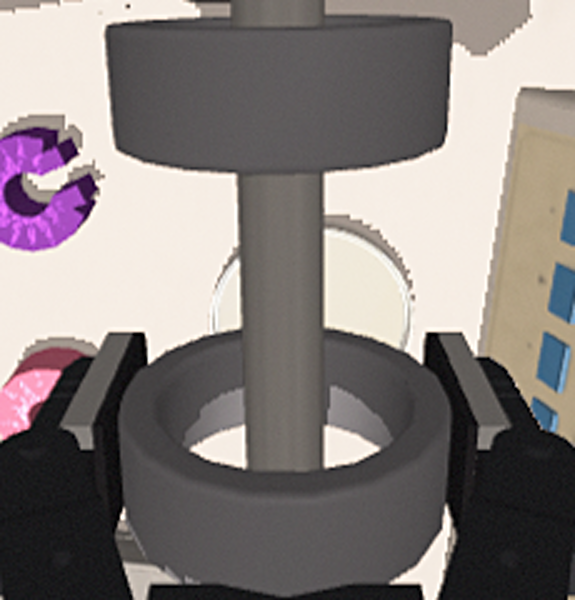

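View pics/s24_c.png

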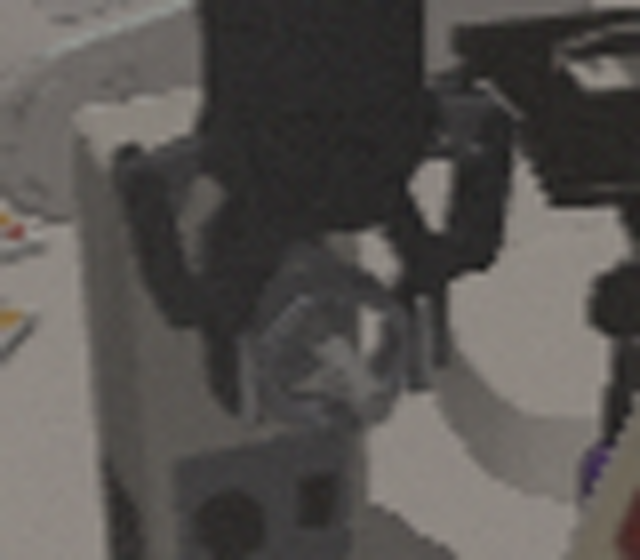

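>>> {"name": "send_rows", "arguments": {"rows": "0.0005 -0.008 0 0 0 0;0.0005 -0.008 0 0 0 0;0.0005 -0.008 0 0 0 0;0 0 0 0 0 0"}}

```text
clock: 25.95
tcp_pos: [0.5184, 0.1303, 0.1739]
orientation: [-1.237, 1.164, -1.166]
contact_force: [-0.4, 0.5, -0.7]
grip_width: 0.0565
```

>>> {"name": "send_rows", "arguments": {"rows": "0.0005 -0.008 0 0 0 0;0.0005 -0.008 0 0 0 0;0.0005 -0.008 0 0 0 0;0.0005 -0.008 0 0 0 0;0 0 0 0 0 0"}}

```text
clock: 26.45
tcp_pos: [0.5203, 0.0984, 0.1739]
orientation: [-1.237, 1.164, -1.166]
contact_force: [-0.5, 0.3, -1.4]
grip_width: 0.0563
```

```bash
python3 -c "
from h import *
st()
snap('wrist','w25',(150,60,420,380),1.8)"
```

```text
t 26.45 tcp [0.5203 0.0984 0.1739] rv [-1.237  1.164 -1.166] ydir [ 0.001 -0.001 -1.   ] zdir [0.998 0.06  0.001] F [-0.5  0.3 -1.4] M [0.   0.06 0.04] g 0.0563 j [-0.28  0.31 -0.03  1.96  0.01  0.88 -0.26]
```

View pics/w25_c.png

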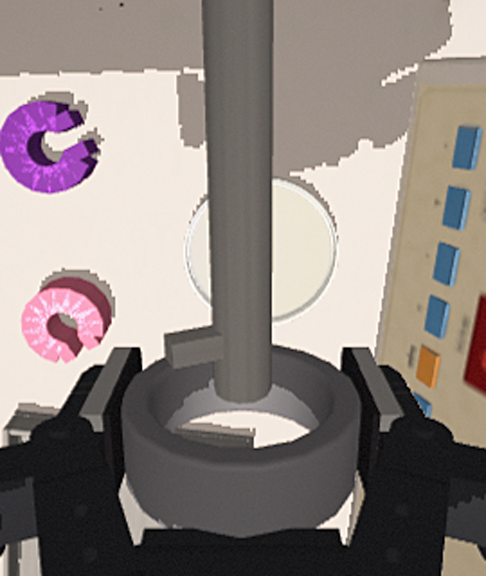

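>>> {"name": "send_rows", "arguments": {"rows": "0.0006 -0.01 0 0 0 0;0.001 -0.015 0 0 0 0;0.001 -0.02 0 0 0 0;0 -0.03 0 0 0 0;-0.015 -0.04 0 0 0 0;-0.015 -0.04 -0.01 0 0 0;-0.015 -0.04 -0.02 0 0 0;-0.015 -0.03 -0.03 0 0 0;-0.007 -0.018 -0.03 0 0 0;0 0 -0.025 0 0 0;0 0 -0.015 0 0 0;0 0 0 0 0 0"}}

```text
clock: 27.7
tcp_pos: [0.4542, -0.1429, 0.0422]
orientation: [-1.24, 1.165, -1.161]
contact_force: [-0.8, -0.7, -0.1]
grip_width: 0.0559
```

```bash
python3 -c "
from h import *
st()
snap('wrist','w26')
snap('side','s26',(190,230,330,370),4)"
```

```text
t 27.7 tcp [ 0.4542 -0.1429  0.0422] rv [-1.24   1.165 -1.161] ydir [-0.003  0.    -1.   ] zdir [ 0.998  0.062 -0.003] F [-0.8 -0.7 -0.1] M [ 0.    0.01 -0.03] g 0.0559 j [ 0.13  0.45  0.06  2.17 -0.05  0.53  0.28]
```

View pics/w26.png

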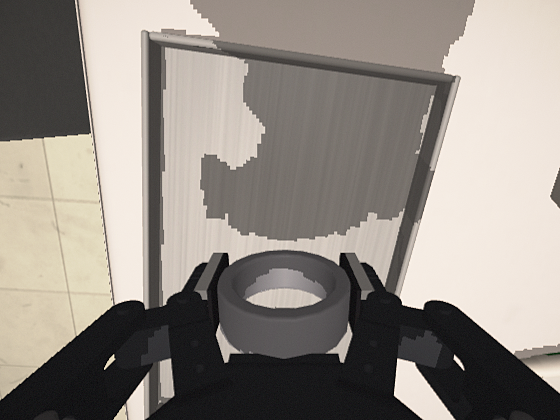

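View pics/s26_c.png

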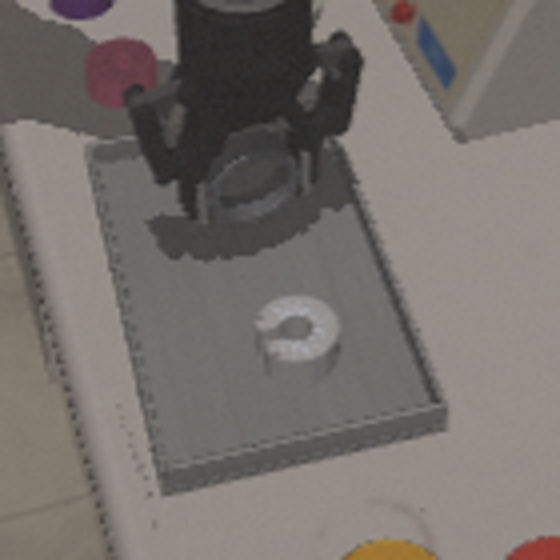

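>>> {"name": "send_rows", "arguments": {"rows": "0 0 -0.012 0 0 0;0 0 -0.01 0 0 0;0 0 -0.006 0 0 0;0 0 0 0 0 0"}}

```text
clock: 28.2
tcp_pos: [0.4551, -0.1425, 0.015]
orientation: [-1.239, 1.163, -1.162]
contact_force: [-0.0, 1.3, 0.0]
grip_width: 0.0565
```

>>> {"name": "send_rows", "arguments": {"rows": "0 0 -0.002 0 0 0;0 0 -0.002 0 0 0;0 0 0 0 0 0"}}

```text
clock: 28.5
tcp_pos: [0.4558, -0.1428, 0.0119]
orientation: [-1.237, 1.162, -1.164]
contact_force: [-0.0, 0.4, -1.2]
grip_width: 0.0559
```

>>> {"name": "send_rows", "arguments": {"rows": "0 0 -0.001 0 0 0;0 0 -0.001 0 0 0;0 0 0 0 0 0"}}

```text
clock: 28.8
tcp_pos: [0.4558, -0.1427, 0.0099]
orientation: [-1.237, 1.162, -1.164]
contact_force: [0.0, 1.4, -0.6]
grip_width: 0.0565
```

>>> {"name": "send_rows", "arguments": {"rows": "0 0 -0.001 0 0 0;0 0 -0.001 0 0 0;0 0 0 0 0 0"}}

```text
clock: 29.1
tcp_pos: [0.4557, -0.1427, 0.0078]
orientation: [-1.238, 1.162, -1.164]
contact_force: [0.0, -0.1, -1.1]
grip_width: 0.0563
```

>>> {"name": "send_rows", "arguments": {"rows": "0 0 -0.001 0 0 0;0 0 0 0 0 0"}}

```text
clock: 29.3
tcp_pos: [0.4557, -0.1427, 0.0068]
orientation: [-1.238, 1.162, -1.164]
contact_force: [-0.4, 0.3, -0.6]
grip_width: 0.0563
```

>>> {"name": "send_rows", "arguments": {"rows": "0 0 -0.001 0 0 0;0 0 0 0 0 0"}}

```text
clock: 29.5
tcp_pos: [0.4559, -0.1428, 0.0059]
orientation: [-1.237, 1.162, -1.164]
contact_force: [0.0, -0.6, 0.2]
grip_width: 0.0561
```

>>> {"name": "send_rows", "arguments": {"rows": "0 0 -0.001 0 0 0;0 0 0 0 0 0"}}

```text
clock: 29.7
tcp_pos: [0.4559, -0.1429, 0.0057]
orientation: [-1.237, 1.162, -1.164]
contact_force: [-3.1, 1.3, 12.0]
grip_width: 0.0565
```

>>> {"name": "send_rows", "arguments": {"rows": "0 0 -0.001 0 0 0;0 0 0 0 0 0"}}

```text
clock: 29.9
tcp_pos: [0.456, -0.1429, 0.0055]
orientation: [-1.237, 1.162, -1.164]
contact_force: [-6.1, 2.5, 25.6]
grip_width: 0.0565
```

>>> {"name": "send_rows", "arguments": {"rows": "0 0 0.0017 0 0 0;0 0 0 0 0 0"}}

```text
clock: 30.1
tcp_pos: [0.456, -0.1428, 0.0059]
orientation: [-1.237, 1.162, -1.164]
contact_force: [0.0, 0.1, 0.5]
grip_width: 0.0565
```

>>> {"name": "send_rows", "arguments": {"rows": "0 0 0 0 0 0;0 0 0 0 0 0;0 0 0 0 0 0", "grip": 0.064}}

```text
clock: 30.4
tcp_pos: [0.4557, -0.1428, 0.0054]
orientation: [-1.238, 1.163, -1.163]
contact_force: [0.4, 0.6, 0.8]
grip_width: 0.064
```

```bash
python3 -c "
from h import *
st()
snap('wrist','w27')
snap('side','s27',(190,230,330,370),4)"
```

```text
t 30.4 tcp [ 0.4557 -0.1428  0.0054] rv [-1.238  1.163 -1.163] ydir [ 0.001 -0.    -1.   ] zdir [0.998 0.062 0.001] F [0.4 0.6 0.8] M [-0.04 -0.02  0.05] g 0.064 j [ 0.14  0.52  0.05  2.18 -0.05  0.45  0.29]
```

View pics/w27.png

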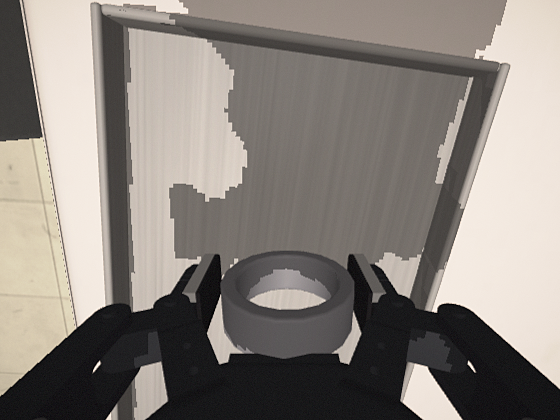

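View pics/s27_c.png

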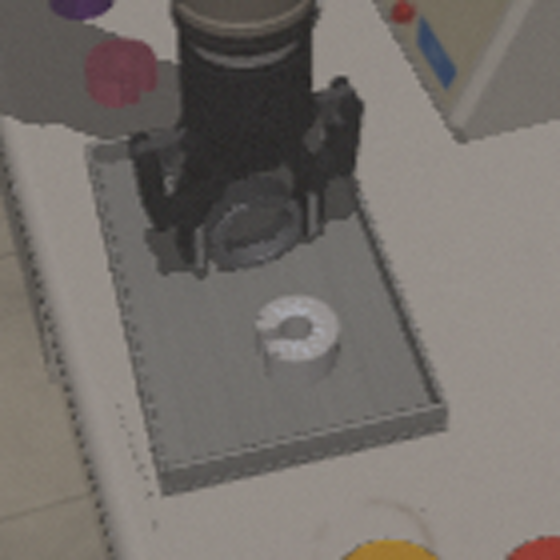

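>>> {"name": "send_rows", "arguments": {"rows": "0 0 0 0 0 0;0 0 0 0 0 0;0 0 0.005 0 0 0;0 0 0.02 0 0 0;0 0 0.04 0 0 0;0 0 0.04 0 0 0;0 0 0.04 0 0 0", "grip": 0.075}}

```text
clock: 31.2
tcp_pos: [0.4554, -0.1428, 0.1524]
orientation: [-1.238, 1.162, -1.164]
contact_force: [0.4, 0.6, -0.4]
grip_width: 0.0747
```

```bash
python3 -c "
from h import *
st()
snap('side','s28',(190,230,330,370),4)"
```

```text
t 31.2 tcp [ 0.4554 -0.1428  0.1524] rv [-1.238  1.162 -1.164] ydir [ 0.001 -0.    -1.   ] zdir [0.998 0.062 0.001] F [ 0.4  0.6 -0.4] M [-0.04 -0.1  -0.01] g 0.0747 j [ 0.11  0.25  0.08  2.1  -0.03  0.79  0.26]
```

View pics/s28_c.png

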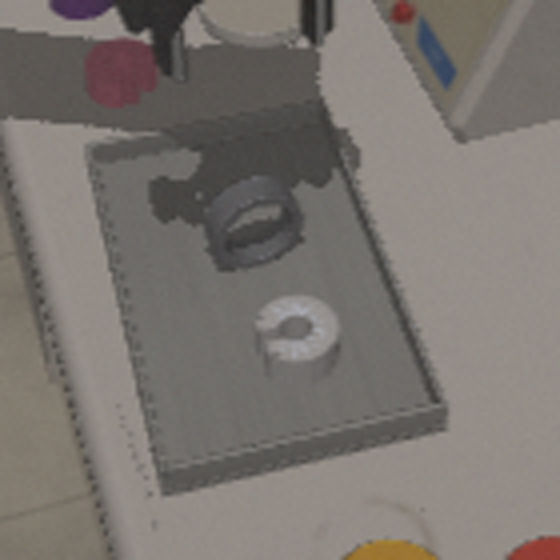

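>>> {"name": "send_rows", "arguments": {"rows": "0.005 0.02 0.05 0 0 0;0.005 0.03 0.05 0 0 0;0.007 0.04 0.04 0 0 0;0.007 0.04 0 0 0 0;0.007 0.04 0 0 0 0;0.007 0.04 0 0 0 0;0.007 0.04 0 0 0 0;0.007 0.04 0 0 0 0;0.006 0.04 0 0 0 0;0 0.015 0 0 0 0;0 0 0 0 0 0", "grip": 0.085}}

```text
clock: 32.35
tcp_pos: [0.5111, 0.1941, 0.2744]
orientation: [-1.239, 1.16, -1.16]
contact_force: [-0.5, 0.0, 0.0]
grip_width: 0.0852
```

```bash
python3 -c "
from h import *
need((.5135,.207,.164),(0,0,-1),(1,0.062,0))
snap('wrist','w29',(190,60,370,260),3)"
```

```text
t 32.35 tcp [0.5111 0.1941 0.2744] rv [-1.239  1.16  -1.16 ] ydir [ 0.     0.001 -1.   ] zdir [0.998 0.067 0.   ] F [-0.5  0.   0. ] M [-0.04 -0.    0.02] g 0.0852 j [-0.35  0.23 -0.15  1.81  0.04  1.11 -0.45]
zsign 1 shift [ 0.0024  0.0129 -0.1104] turn [-0.0005  0.0004 -0.005 ] rows>= 2.2
zsign -1 shift [ 0.0024  0.0129 -0.1104] turn [-7.0000e-04 -8.0000e-04  3.1365e+00] rows>= 21.1
```

View pics/w29_c.png

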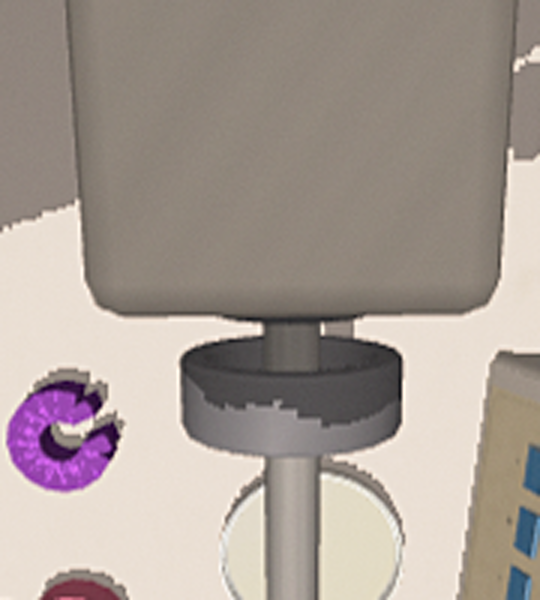

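```bash
python3 -c "
from h import *
c=C('w29');Q=lambda u,v:(190+(u-1)/3,60+(v-1)/3)
for n,u,z in [('back',(292,374),.215),('front',(292,457),.215),('face',(292,314),.226),('L',(182,400),.186),('R',(401,400),.186),('axis',(294,500),.207)]: print(n,onz(c,Q(*u),z).round(4))
"
```

```text
back [0.5098 0.2251 0.215 ]
front [0.5112 0.2053 0.215 ]
face [0.5086 0.2404 0.226 ]
L [0.4823 0.2098 0.186 ]
R [0.5396 0.2136 0.186 ]
axis [0.5128 0.1917 0.207 ]
```

>>> {"name": "send_rows", "arguments": {"rows": "0.002 0.012 -0.03 0 0 -0.005;0 0 -0.03 0 0 0;0 0 -0.02 0 0 0;0 0 -0.015 0 0 0;0 0 -0.01 0 0 0;0 0 -0.005 0 0 0;0 0 0 0 0 0"}}

```text
clock: 33.1
tcp_pos: [0.5139, 0.2024, 0.1645]
orientation: [-1.235, 1.167, -1.169]
contact_force: [-1.0, 0.7, 0.1]
grip_width: 0.0846
```

```bash
python3 -c "
from h import *
need((.5135,.206,.164),(0,0,-1),(1,0.062,0))
snap('wrist','w30',(150,120,420,360),2.8)"
```

```text
t 33.1 tcp [0.5139 0.2024 0.1645] rv [-1.235  1.167 -1.169] ydir [ 0.001 -0.001 -1.   ] zdir [0.998 0.056 0.001] F [-1.   0.7  0.1] M [ 0.03 -0.    0.02] g 0.0846 j [-0.36  0.36 -0.15  1.91  0.07  0.88 -0.5 ]
zsign 1 shift [-0.0004  0.0036 -0.0005] turn [0.0008 0.0007 0.0057] rows>= 0.1
zsign -1 shift [-0.0004  0.0036 -0.0005] turn [ 1.1000e-03 -1.3000e-03 -3.1359e+00] rows>= 21.0
```

View pics/w30_c.png

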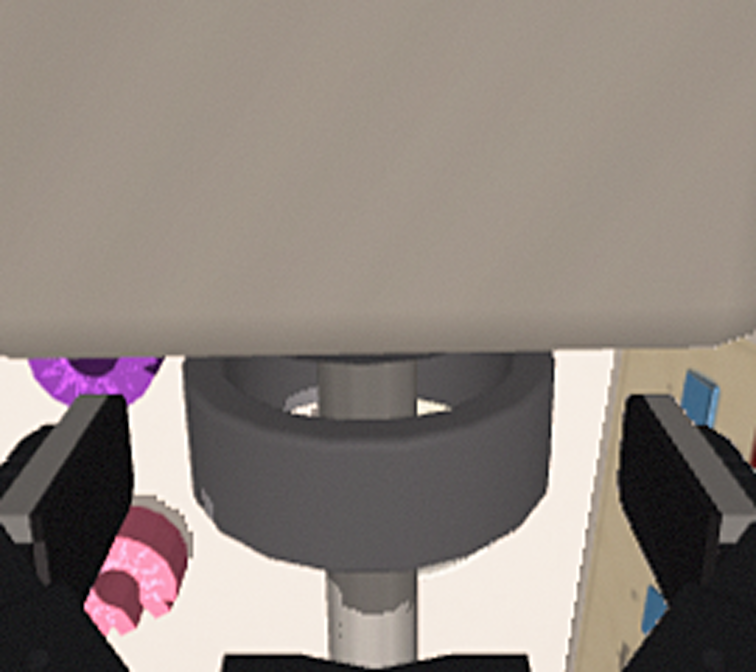

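>>> {"name": "send_rows", "arguments": {"rows": "0 0.002 0 0 0 0.005;0 0.002 -0.002 0 0 0;0 0 0 0 0 0;0 0 0 0 0 0;0 0 0 0 0 0;0 0 0 0 0 0", "grip": 0.05, "grip_force": 30}}

```text
clock: 33.75
tcp_pos: [0.5145, 0.2081, 0.1637]
orientation: [-1.236, 1.161, -1.164]
contact_force: [-0.7, -1.2, 5.8]
grip_width: 0.056
```

>>> {"name": "send_rows", "arguments": {"rows": "0 0 0.002 0 0 0;0 0 0.002 0 0 0;0 0 0.002 0 0 0;0 0 0 0 0 0"}}

```text
clock: 34.15
tcp_pos: [0.5139, 0.2075, 0.1688]
orientation: [-1.237, 1.162, -1.164]
contact_force: [0.3, 1.0, -1.5]
grip_width: 0.0558
```

```bash
python3 -c "
from h import *
st()
snap('wrist','w31',(150,120,420,360),2.8)"
```

```text
t 34.15 tcp [0.5139 0.2075 0.1688] rv [-1.237  1.162 -1.164] ydir [ 0.001 -0.    -1.   ] zdir [0.998 0.062 0.001] F [ 0.3  1.  -1.5] M [ 0.03 -0.01 -0.03] g 0.0558 j [-0.37  0.36 -0.16  1.9   0.07  0.89 -0.5 ]
```

View pics/w31_c.png

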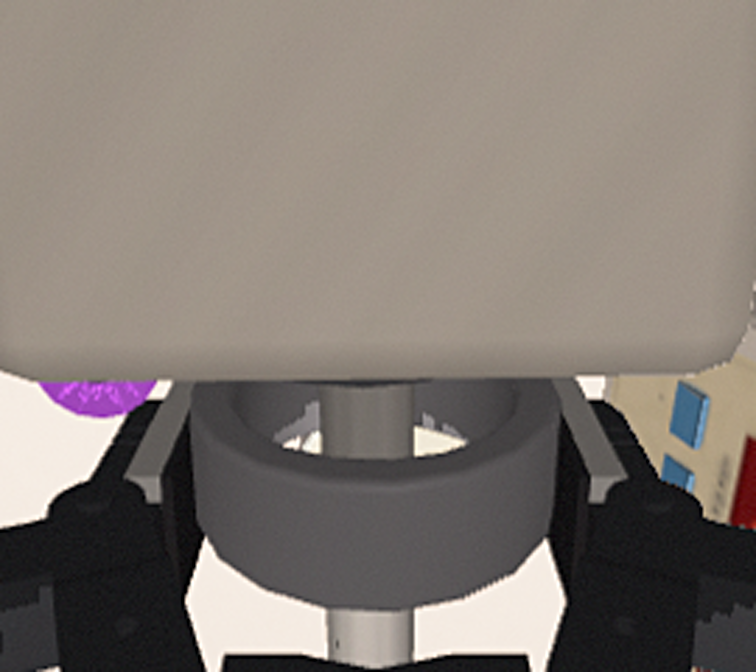

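>>> {"name": "send_rows", "arguments": {"rows": "0 0 0.004 0 0 0;0 0 0.005 0 0 0;0.0006 -0.01 0 0 0 0;0.0006 -0.01 0 0 0 0;0.0006 -0.01 0 0 0 0;0.0006 -0.01 0 0 0 0;0 0 0 0 0 0"}}

```text
clock: 34.9
tcp_pos: [0.5164, 0.1649, 0.1775]
orientation: [-1.237, 1.164, -1.167]
contact_force: [0.6, -0.4, -0.0]
grip_width: 0.0562
```

```bash
python3 -c "
from h import *
st()
snap('wrist','w32',(150,120,420,360),2.8)
snap('side','s32',(200,120,280,190),8)"
```

```text
t 34.9 tcp [0.5164 0.1649 0.1775] rv [-1.237  1.164 -1.167] ydir [ 0.001 -0.001 -1.   ] zdir [0.998 0.059 0.001] F [ 0.6 -0.4 -0. ] M [-0.04 -0.    0.01] g 0.0562 j [-0.31  0.33 -0.14  1.92  0.06  0.9  -0.42]
```

View pics/w32_c.png

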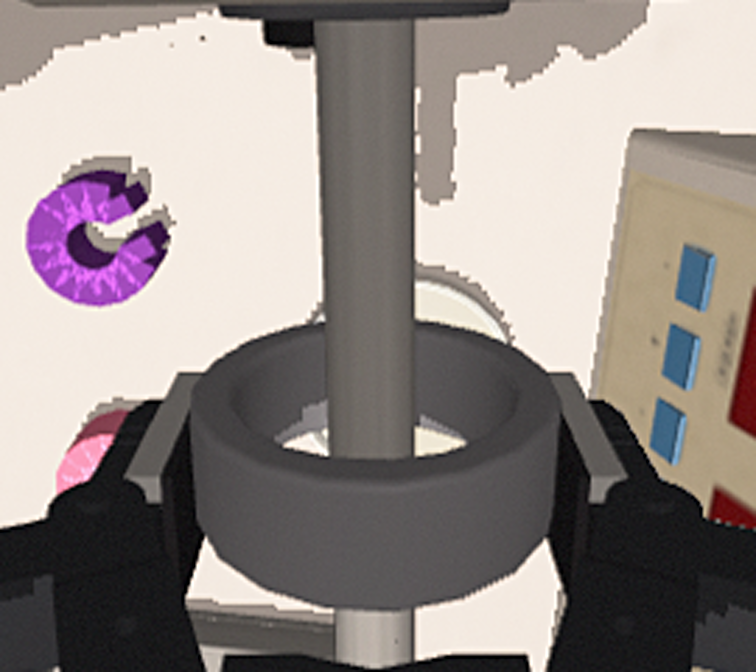

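View pics/s32_c.png

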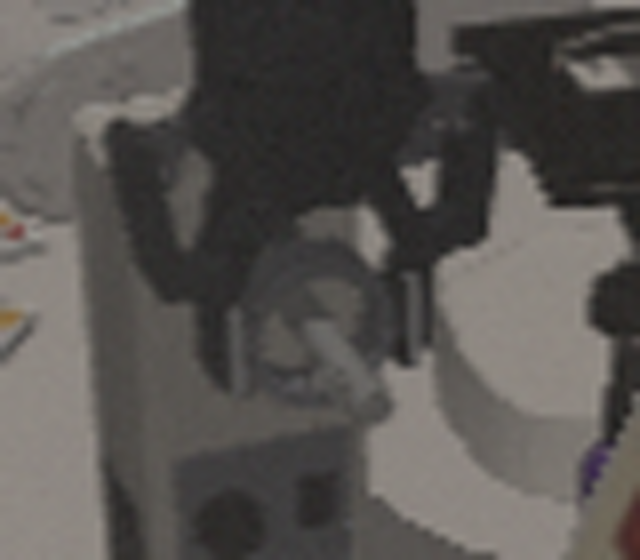

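>>> {"name": "send_rows", "arguments": {"rows": "0.0006 -0.01 0 0 0 0;0.0005 -0.008 0 0 0 0;0.0005 -0.008 0 0 0 0;0 0 0 0 0 0"}}

```text
clock: 35.4
tcp_pos: [0.518, 0.1396, 0.1776]
orientation: [-1.237, 1.164, -1.166]
contact_force: [-0.0, -0.4, -0.7]
grip_width: 0.056
```

>>> {"name": "send_rows", "arguments": {"rows": "0.0005 -0.008 0 0 0 0;0.0005 -0.008 0 0 0 0;0.0005 -0.008 0 0 0 0;0.0005 -0.008 0 0 0 0;0 0 0 0 0 0"}}

```text
clock: 35.9
tcp_pos: [0.52, 0.1076, 0.1776]
orientation: [-1.237, 1.164, -1.166]
contact_force: [-0.0, 0.4, 0.4]
grip_width: 0.0561
```

>>> {"name": "send_rows", "arguments": {"rows": "0.0006 -0.01 0 0 0 0;0.0006 -0.01 0 0 0 0;0.0006 -0.01 0 0 0 0;0.0006 -0.01 0 0 0 0;0.0005 -0.015 0 0 0 0"}}

```text
clock: 36.4
tcp_pos: [0.5228, 0.054, 0.1777]
orientation: [-1.237, 1.162, -1.163]
contact_force: [-0.0, -0.5, -0.6]
grip_width: 0.0562
```

```bash
python3 -c "
from h import *
need((.455,-.085,.06),(0,0,-1),(1,0.062,0))
snap('wrist','w33')"
```

```text
t 36.4 tcp [0.5228 0.054  0.1777] rv [-1.237  1.162 -1.163] ydir [ 0.001  0.    -1.   ] zdir [0.998 0.063 0.001] F [-0.  -0.5 -0.6] M [-0.02 -0.03 -0.01] g 0.0562 j [-0.14  0.3  -0.1   1.96  0.04  0.88 -0.19]
zsign 1 shift [-0.0678 -0.139  -0.1177] turn [-0.0001  0.0012 -0.0013] rows>= 2.8
zsign -1 shift [-0.0678 -0.139  -0.1177] turn [-1.9000e-03 -2.0000e-04  3.1403e+00] rows>= 21.1
```

View pics/w33.png

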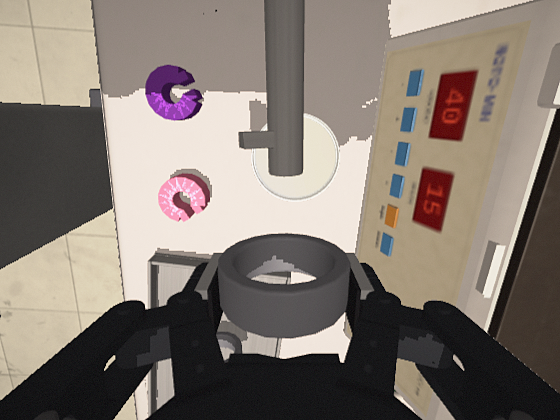

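>>> {"name": "send_rows", "arguments": {"rows": "-0.01 -0.025 0 0 0 0;-0.012 -0.03 0 0 0 0;-0.012 -0.03 -0.01 0 0 0;-0.012 -0.03 -0.02 0 0 0;-0.012 -0.02 -0.03 0 0 0;-0.008 -0.013 -0.03 0 0 0;0 0 -0.025 0 0 0;0 0 -0.015 0 0 0;0 0 0 0 0 0"}}

```text
clock: 37.35
tcp_pos: [0.4552, -0.0937, 0.046]
orientation: [-1.24, 1.165, -1.162]
contact_force: [0.2, 0.3, 0.5]
grip_width: 0.056
```

```bash
python3 -c "
from h import *
st()
snap('wrist','w34')
snap('side','s34',(190,230,330,370),4)"
```

```text
t 37.35 tcp [ 0.4552 -0.0937  0.046 ] rv [-1.24   1.165 -1.162] ydir [-0.003  0.    -1.   ] zdir [ 0.998  0.062 -0.003] F [0.2 0.3 0.5] M [-0.   -0.02  0.  ] g 0.056 j [ 0.1   0.42 -0.03  2.19  0.03  0.53  0.11]
```

View pics/s34_c.png

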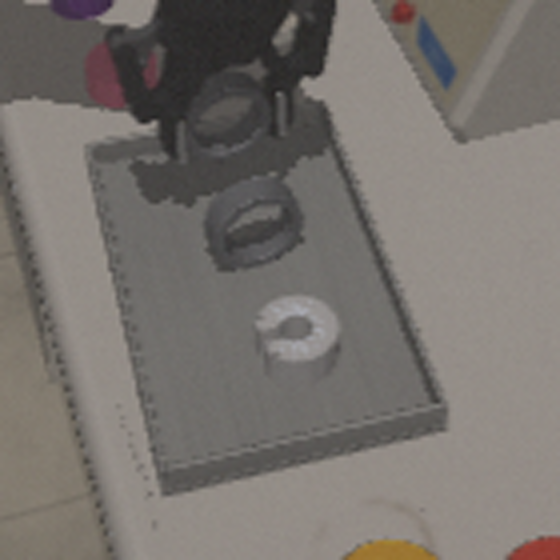

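View pics/w34.png

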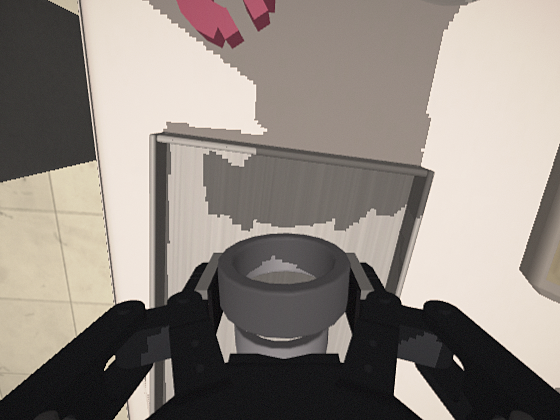

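>>> {"name": "send_rows", "arguments": {"rows": "0 0 -0.012 0 0 0;0 0 -0.012 0 0 0;0 0 -0.006 0 0 0;0 0 -0.003 0 0 0;0 0 0 0 0 0"}}

```text
clock: 37.95
tcp_pos: [0.4564, -0.0935, 0.0141]
orientation: [-1.238, 1.163, -1.163]
contact_force: [-0.4, 0.3, -0.0]
grip_width: 0.0562
```

>>> {"name": "send_rows", "arguments": {"rows": "0 0 -0.001 0 0 0;0 0 -0.001 0 0 0;0 0 0 0 0 0"}}

```text
clock: 38.25
tcp_pos: [0.4569, -0.0936, 0.0127]
orientation: [-1.237, 1.162, -1.164]
contact_force: [0.9, -0.1, -0.1]
grip_width: 0.0562
```

>>> {"name": "send_rows", "arguments": {"rows": "0 0 -0.001 0 0 0;0 0 0 0 0 0"}}

```text
clock: 38.45
tcp_pos: [0.4568, -0.0936, 0.0117]
orientation: [-1.237, 1.162, -1.164]
contact_force: [-0.2, 0.7, -0.6]
grip_width: 0.0561
```

>>> {"name": "send_rows", "arguments": {"rows": "0 0 -0.001 0 0 0;0 0 0 0 0 0"}}

```text
clock: 38.65
tcp_pos: [0.4567, -0.0936, 0.0106]
orientation: [-1.238, 1.162, -1.164]
contact_force: [0.2, -0.0, -1.0]
grip_width: 0.0561
```

>>> {"name": "send_rows", "arguments": {"rows": "0 0 -0.001 0 0 0;0 0 0 0 0 0"}}

```text
clock: 38.85
tcp_pos: [0.4568, -0.0937, 0.0099]
orientation: [-1.237, 1.162, -1.164]
contact_force: [-0.9, 0.7, 4.4]
grip_width: 0.056
```

>>> {"name": "send_rows", "arguments": {"rows": "0 0 -0.001 0 0 0;0 0 0 0 0 0"}}

```text
clock: 39.05
tcp_pos: [0.4569, -0.0938, 0.0096]
orientation: [-1.237, 1.162, -1.164]
contact_force: [-3.6, -0.2, 15.9]
grip_width: 0.0556
```

>>> {"name": "send_rows", "arguments": {"rows": "0 0 0.001 0 0 0;0 0 0 0 0 0"}}

```text
clock: 39.25
tcp_pos: [0.4569, -0.0936, 0.0098]
orientation: [-1.237, 1.162, -1.164]
contact_force: [-0.8, -0.4, 4.7]
grip_width: 0.0558
```

>>> {"name": "send_rows", "arguments": {"rows": "0 0 0 0 0 0;0 0 0 0 0 0;0 0 0 0 0 0", "grip": 0.064}}

```text
clock: 39.55
tcp_pos: [0.4567, -0.0935, 0.0095]
orientation: [-1.238, 1.162, -1.164]
contact_force: [-0.2, 0.2, 0.4]
grip_width: 0.0643
```

>>> {"name": "send_rows", "arguments": {"rows": "0 0 0 0 0 0;0 0 0 0 0 0;0 0 0.005 0 0 0;0 0 0.02 0 0 0;0 0 0.04 0 0 0;0 0 0.04 0 0 0;0 0.03 0.04 0 0 0;0 0.04 0.02 0 0 0;0 0.04 0.02 0 0 0;0 0.04 0.02 0 0 0;0 0.04 0.02 0 0 0;0 0 0 0 0 0;0 0 0 0 0 0", "grip": 0.075}}

```text
clock: 40.85
tcp_pos: [0.4567, 0.0971, 0.2352]
orientation: [-1.238, 1.16, -1.163]
contact_force: [0.0, -0.8, -0.0]
grip_width: 0.0748
```

```bash
python3 -c "
from h import *
st()
snap('side','s35',(190,200,330,370),4)
snap('top','t35',(180,190,450,300),2.9)"
```

```text
t 40.85 tcp [0.4567 0.0971 0.2352] rv [-1.238  1.16  -1.163] ydir [ 0.002 -0.    -1.   ] zdir [0.998 0.065 0.002] F [ 0.  -0.8 -0. ] M [-0.04 -0.02 -0.01] g 0.0748 j [-0.19  0.14 -0.16  2.02  0.03  0.98 -0.31]
```

View pics/s35_c.png

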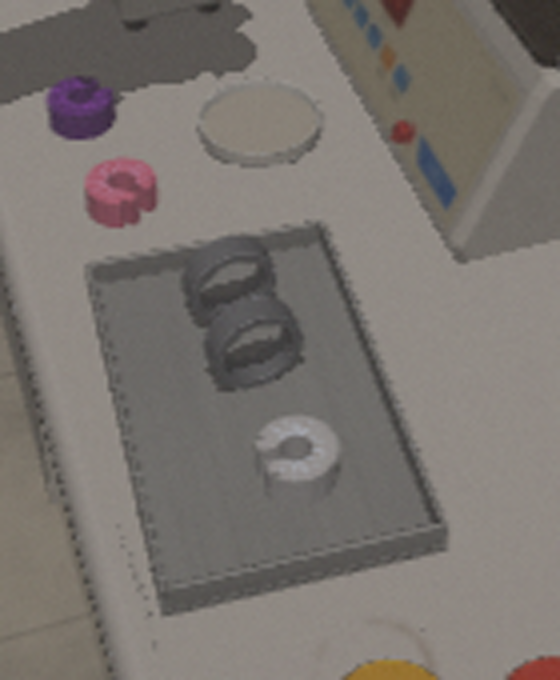

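View pics/t35_c.png

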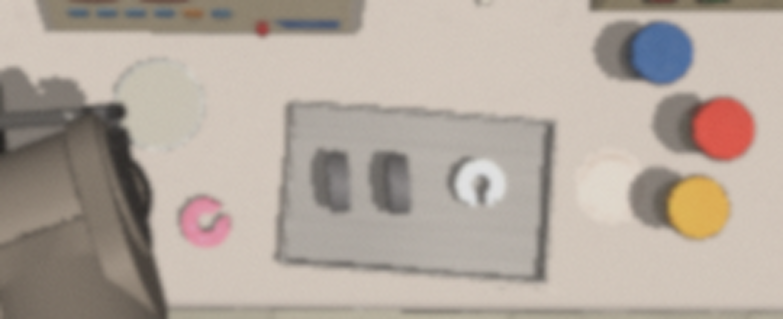

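```bash
python3 -c "
from bench import r
print(r.hand_in())"
```

```text
the job is handed in; nothing more can be done
None
```

The collar and both spacer rings are off the spindle and in the steel tray, side by side and not stacked. I handed the job in at about 41 s on the clock; the hand-in gave no verdict.

- **Collar:** I gripped it end-on and centred it on the spindle by light touch (under 10 N). I then turned it 64.5° toward the robot to match the key's measured lean (about 64–65°). It slid off with almost no force and now lies flat in the tray.
- **Rings:** I gripped each one from above, raised it to be concentric with the spindle, and slid it past the key without contact. Both stand on edge in the tray. The first grip on the outer ring was too high, so I set the ring back on the spindle and took a lower grip.
- **Forces:** The highest wrist reading was about 26 N, when pressing the outer ring onto the tray floor. I eased off before opening the fingers each time.
- **Last checks:** The final side and top pictures show the three parts apart and well inside the tray, with the gripper clear. The dish and the cups look unmoved. The bottle was not in those last close-ups; it was upright and untouched when last seen, before the inner ring was gripped.
- **Disagreement:** My first estimates of the spindle end's position along its axis differed by about 14 mm between the fixed cameras and the wrist camera. Later close views put it in between, at y ≈ 0.109 m. For the centring I relied on the touch readings instead.

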